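Close two split-block filters with their own upper halves

ROBOT

A 6-joint arm with a two-finger parallel gripper is mounted at the origin on the work surface. World frame = base frame: x ahead of the robot, y to its left, z up, the work surface at z = 0. Lengths are in m, angles in degrees, forces in N, time in s.
With the tool pointing down it reaches from about 0.3 to 0.75 m from the base axis. Payload 8.5 kg.
Tool frame: the origin (TCP) lies midway between the tips of the shut fingers; the grasp point (between the pads) lies 19 mm behind it (env.grip_depth is the distance from the TCP to the grasp point, in m); x points along the fingers, y is the direction in which the jaws open and shut, and the axes are right-handed (so a half turn about x gives the same grasp; the last joint's range is limited). The gripper opens to 85 mm and grips with 20 to 120 N. Pads are 22 mm wide; open, the fingers measure 114 mm over their backs; the gripper's body (76 mm by 85 mm) begins 54 mm behind the grasp point. The pads swing forward as they close: fully open they stand 13 mm farther back than shut.
Start: joints at [53.497, 21.807, 74.336, -0, 83.858, -12.336], TCP at [0.225, 0.502, 0.231] pointing down, gripper open.
Joint ranges: [-178.18, 178.18], [-50.72, 133.34], [12.68, 142.11], [-81.47, 261.47], [9.98, 163.14], [-165.26, 165.26]. Speed limits (degrees/s): [136.94, 136.94, 180, 180, 180, 180].

INTERFACE

Orientations are given as a 3x3 rotation matrix whose columns are the frame's x, y, z axes.
In Python, from rig import env gives the robot as it stands.
- The arm moves only by the tool play_rows, never from a script. Its arguments are lists of equal length, an entry for each row: "travel": the shift along the world's x, y, z in cm, a list of three; "rotation": the turn, a rotation vector about the world's x, y, z in rad, a list of three; "claw": the finger opening in cm, from 0 to 8.54. A call has 1 to 12 rows; each row shifts and turns the pose as measured when the row begins; what a row does not reach is not made up. A row lasts 1/12 s, in which the tool goes at most 41.7 mm and 7.16 degrees, less where a joint would pass 70% of its speed; a pose out of reach is approached as far as the arm can. A call is refused whole if a number of a shift passes 4.17 or a number of a turn 0.125, either way. A call with a gripper value outside its range is refused whole. The fingers move at their own pace and stop on an object; "squeeze" is the grip in N (left out, the last holds). Time passes only in rows, so rows that do not move let the fingers close. It gives the time, the measured TCP pose, the force and the opening at its end, in the units of the state.
- env.observe(): the state, without advancing time (a new reading comes with each control period).
- env.get_image(name): name is "scene" or "top" or "wrist"; returns the picture (384x512x3 uint8, red, green, blue); there is no depth.
- env.camera_info(name): a dict with "vertical_fov" (degrees; the focal length in pixels is half the picture's height over the tangent of half this angle, whatever the lens; pixels are square), "cx", "cy" (the principal point, pixels), "D" ([k1, k2, p1, p2, k3] as OpenCV has them; the pictures are not rectified), "eye" and "rotation" of the camera in the world. Camera axes: x right, y down, z forward; pixel columns grow to the right and rows downward; lengths in m; the calibration is good to about 2 mm. A picture is of the moment at which its call begins: read the wrist's pose just before it. camera_info takes no time and is no camera call; for the wrist camera it gives the pose at the moment of the call.
- env.close_job(): hands the job in, once; it reports no verdict.
The state is a dict: "time_s": time; "q": joint angles; "qvel": joint speeds; "joint_efforts": joint torques, N m; "position": TCP position; "tool_rot": TCP orientation; "ft_force": force on the tool from outside, world axes, zero at the start; "wrist_torque": the same for the moment, N m; "grip_width": finger opening in m.
Only numpy, scipy, OpenCV 4.12 (cv2) and the standard library are available. Lean on these libraries where they do the work, as an engineer would, in place of code of your own. Each camera call takes 0.05 s, during which the arm holds its last target.

TASK

Two microwave filters stand open on the test bench. Close each one with its own original upper half, the one whose notches fit that lower half's tabs, tuning screws up: set it down gently, without dropping it, until it lies fully home and flat all round. The third upper half belongs to neither; leave it and the other things on the bench where they are.

Things in the scene. Friction and masses are not known exactly. Their poses are not given: they have to be found in the camera images.
- cap_a (a point): A: upper half of a split-block filter: blue block 96 (own x) x 52 (own y) x 26 mm high, 0.24 kg, lying flat, its row of four brass screws (2 mm high) up. This point: the block's centre, 13 mm above its underside. Two notches through its full height, 13 mm wide, 11.5 mm deep from the edge: one in the +y long side at x = +30 mm, one in the -x end at y = 0.
- cap_b (a point): B: upper half of a split-block filter: blue block 96 (own x) x 52 (own y) x 26 mm high, 0.24 kg, lying flat, its row of four brass screws (2 mm high) up. This point: the block's centre, 13 mm above its underside. Two notches through its full height, 13 mm wide, 11.5 mm deep from the edge: one in the +y long side at x = -30 mm, one in the -x end at y = 0.
- cap_c (a point): C: upper half of a split-block filter: blue block 96 (own x) x 52 (own y) x 26 mm high, 0.24 kg, lying flat, its row of four brass screws (2 mm high) up. This point: the block's centre, 13 mm above its underside. Two notches through its full height, 13 mm wide, 11.5 mm deep from the edge: one in the +y long side and one in the -y long side, both at x = +30 mm (it belongs to neither lower half: the odd one).
- seat_a (a point): A: blue lower half with an open brass channel, 96 (own x) x 52 (own y) mm, on a fixed 128 x 72 x 10 mm plate. This point: centre of its level top face, 36 mm above the bench, z up. Two bright 10 mm square bevelled tabs at its edge rise 12 mm above it: one in the +y long side at x = +30 mm, one in the -x end at y = 0. Closed: the upper half lies on this face, own x and y along this one's, centre 13 mm above this point, 1.5 mm play at the tabs.
- seat_b (a point): B: blue lower half with an open brass channel, 96 (own x) x 52 (own y) mm, on a fixed 128 x 72 x 10 mm plate. This point: centre of its level top face, 36 mm above the bench, z up. Two bright 10 mm square bevelled tabs at its edge rise 12 mm above it: one in the +y long side at x = -30 mm, one in the -x end at y = 0. Closed: the upper half lies on this face, own x and y along this one's, centre 13 mm above this point, 1.5 mm play at the tabs.
- upper_a: same block as point cap_a; origin under its centre
- upper_b: same block as point cap_b; origin under its centre
- dial: bystander: a loose black control knob, 38 mm across, 22 mm high; origin under its centre
- driver: bystander: a screwdriver about 170 mm long lying on the bench to the robot's right, along its own x
- meter: bystander: a yellow hand-held meter, 150 (x) x 75 x 34 mm, lying flat; origin under its centre
- jar: bystander: an amber jar, 48 mm across, 55 mm high; origin under its centre
- tube: bystander: a small glass tube on a black foot, 29 mm across, 60 mm high, standing; origin under its centre
Mind the look-alikes: they are no part of the job. What is shaped like the part that bears seat_b but pink is not meant. Leave any orange look-alike of the upper_b alone.

How it is judged:
By the outcome, as a careful person would: the job done as asked, in the order asked, and still so for the second after the job is handed in, with the robot touching nothing.
It also fails if it takes over 54 s, if anything falls off the work surface, if the arm or the gripper's body presses on something with over 40 N, if the wrist force passes 120 N, or if a joint passes its speed limit or range.

## Working session

There is one attempt and no reset: what is moved stays moved. The work goes in short steps, Python scripts to look and compute and a tool call to move; the robot and the scene stay as the last step left them, time stands still between calls to the robot, and variables do not carry over. Pictures are saved under pics/ and viewed, and the job is handed in when it is done.

Besides the shell and the picture viewer there is one more tool, called after ">>>" as a command line: name --argument value ..., lists and objects as JSON in quotes. play_rows: Moves the arm, as the interface text tells. Its arguments: {"type":"object","properties":{"travel":{"type":"array","items":{"type":"array","items":{"type":"number"}}},"rotation":{"type":"array","items":{"type":"array","items":{"type":"number"}}},"claw":{"type":"array","items":{"type":"number"}},"squeeze":{"type":"number"}},"required":["travel","rotation","claw"]}

```bash
ls; mkdir -p pics; python3 - <<'E'
from rig import env
import cv2
print(env.observe()); print(env.grip_depth)
for n in ("scene","top","wrist"):
    print(n,env.camera_info(n))
    cv2.imwrite(f"pics/{n}0.png",env.get_image(n)[:,:,::-1])
E
```

```text
pics
{'time_s': 0.0, 'q': array([ 5.34979661e+01,  2.18412561e+01,  7.43864784e+01, -1.38062054e-05,
        8.38565053e+01, -1.23352615e+01]), 'qvel': array([ 0.03431043,  0.01419543,  0.11933111, -0.03837349, -0.06104634,
       -0.0235684 ]), 'joint_efforts': array([ 2.12426812e-04, -4.48466849e+01, -2.31274045e+01, -2.10073672e-04,
        4.85901983e-03, -1.90308629e-05]), 'position': array([0.22498355, 0.50155349, 0.23069913]), 'tool_rot': array([[-8.74395066e-04,  4.09393346e-01,  9.12357564e-01],
       [-1.18199214e-03,  9.12356852e-01, -4.09394159e-01],
       [-9.99998919e-01, -1.43637171e-03, -3.13860611e-04]]), 'ft_force': array([0.04337803, 0.21390399, 0.76668449]), 'wrist_torque': array([ 0.0553863 , -0.02828674, -0.02604196]), 'grip_width': 0.08519077664511546}
0.0187
scene {'vertical_fov': 46.97659410183278, 'cx': 256.1789212367001, 'cy': 188.24928710158616, 'D': array([-0.07873669,  0.        ,  0.        ,  0.        ,  0.        ]), 'eye': array([ 1.04745321, -0.55181659,  1.00942669]), 'rotation': array([[ 0.67908328,  0.56120656, -0.47317343],
       [ 0.73399824, -0.52757525,  0.42768089],
       [-0.00961727, -0.63773941, -0.77019216]])}
top {'vertical_fov': 45.029151058004516, 'cx': 257.90130885975265, 'cy': 198.9783219994767, 'D': array([-0.05974169,  0.        ,  0.        ,  0.        ,  0.        ]), 'eye': array([0.32774371, 0.00411059, 1.53363598]), 'rotation': array([[ 0.00491876, -0.99582448,  0.09115595],
       [-0.99998315, -0.00461718,  0.00351903],
       [-0.00308345, -0.09117173, -0.99583041]])}
wrist {'vertical_fov': 58.73036563635296, 'cx': 254.21634127546878, 'cy': 194.24530705351825, 'D': array([-0.0460636,  0.       ,  0.       ,  0.       ,  0.       ]), 'eye': array([0.16003148, 0.53095329, 0.37476469]), 'rotation': array([[ 0.40974927,  0.87558895,  0.25583105],
       [ 0.9121973 , -0.39291163, -0.11626069],
       [-0.00127758,  0.28100612, -0.95970512]])}
```

View pics/scene0.png

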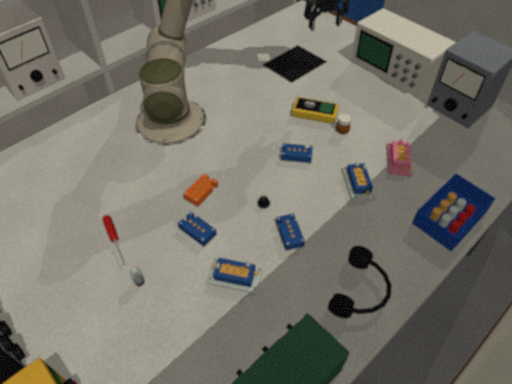

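```bash
python3 -c "
import cv2
i=cv2.imread('pics/top0.png');cv2.imwrite('pics/top0b.png',cv2.resize(i,(800,600),interpolation=cv2.INTER_CUBIC))"
```

```text
(no output)
```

View pics/top0b.png

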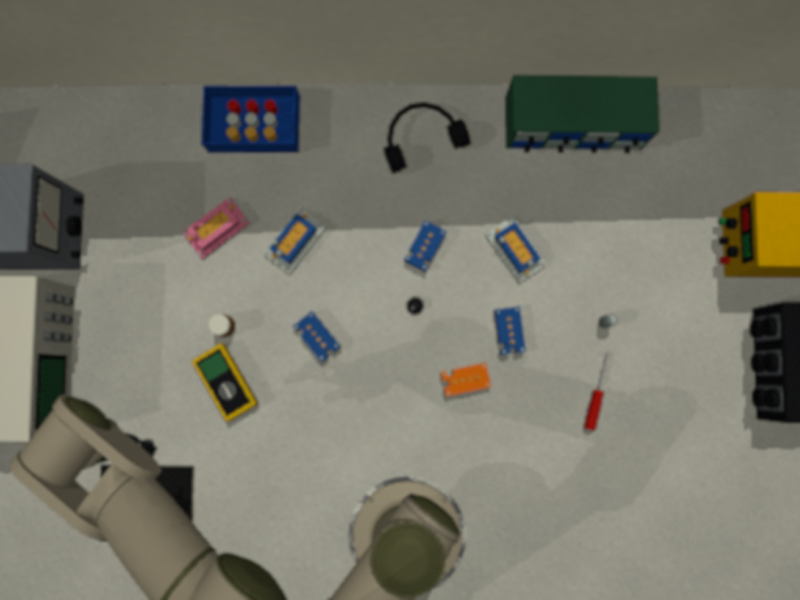

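View pics/wrist0.png

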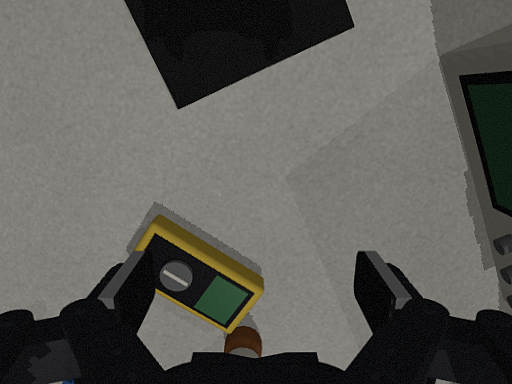

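The top view (800x600 scale) shows these candidates:
- **Blue caps with screws:** (317,337), (425,247), (509,332).
- **Open seats on plates:** (293,241), (516,250).
- **Look-alikes:** the orange one at (465,380) and the pink seat at (216,228).

Next I'll take close crops and rough positions.

```bash
cat > h.py <<'E'
import numpy as np, cv2
def K(ci):
    f=192/np.tan(np.radians(ci['vertical_fov']/2)); return np.array([[f,0,ci['cx']],[0,f,ci['cy']],[0,0,1.]])
def cast(ci,uv,z):
    uv=np.asarray(uv,float).reshape(-1,1,2)
    n=cv2.undistortPoints(uv,K(ci),ci['D']).reshape(-1,2)
    d=np.c_[n,np.ones(len(n))]@ci['rotation'].T
    e=ci['eye']; return e+d*((z-e[2])/d[:,2])[:,None]
def proj(ci,P):
    P=np.asarray(P,float).reshape(-1,3); R=ci['rotation'].T
    return cv2.projectPoints(P,cv2.Rodrigues(R)[0],-R@ci['eye'],K(ci),ci['D'])[0].reshape(-1,2)
def blue(img): # rgb
    h=cv2.cvtColor(img,cv2.COLOR_RGB2HSV); return cv2.inRange(h,(100,110,40),(125,255,255))
E
python3 - <<'E'
from rig import env
from h import *
i=cv2.imread('pics/top0.png'); ci=env.camera_info('top')
for n,p,z in [('c1',(317,337),.026),('c2',(425,247),.026),('c3',(509,332),.026),('s1',(293,241),.036),('s2',(516,250),.036),('orange',(465,380),.026),('pink',(216,228),.036),('knob',(415,305),.02),('jar',(222,325),.05),('tube',(606,320),.05),('meter',(225,383),.03),('driver',(597,395),.01)]:
    print(n,cast(ci,np.array(p)*.64,z)[0].round(3))
c=i[130:250,110:360]; cv2.imwrite('pics/topc.png',cv2.resize(c,None,fx=3.2,fy=3.2,interpolation=cv2.INTER_CUBIC))
j=cv2.imread('pics/scene0.png')[130:295,170:420]; cv2.imwrite('pics/scenec.png',cv2.resize(j,None,fx=3.2,fy=3.2,interpolation=cv2.INTER_CUBIC))
E
```

```text
c1 [0.41  0.189 0.026]
c2 [ 0.601 -0.036  0.026]
c3 [ 0.423 -0.212  0.026]
s1 [0.611 0.241 0.036]
s2 [ 0.594 -0.227  0.036]
orange [ 0.322 -0.12   0.026]
pink [0.639 0.405 0.036]
knob [ 0.479 -0.016  0.02 ]
jar [0.433 0.383 0.05 ]
tube [ 0.447 -0.41   0.05 ]
meter [0.313 0.378 0.03 ]
driver [ 0.292 -0.399  0.01 ]
```

View pics/topc.png

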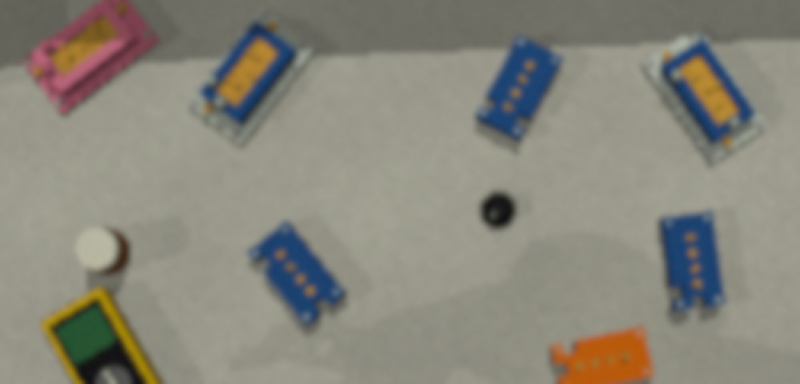

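View pics/scenec.png

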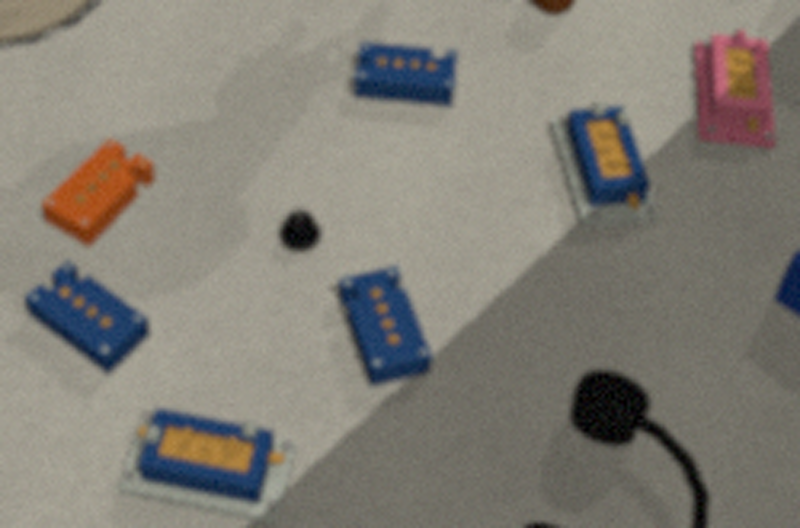

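```bash
python3 - <<'E'
from rig import env
from h import *
i=cv2.imread('pics/top0.png')[:,:,::-1].copy(); ci=env.camera_info('top')
m=blue(i)
for c in cv2.findContours(m,cv2.RETR_EXTERNAL,cv2.CHAIN_APPROX_NONE)[0]:
    a=cv2.contourArea(c)
    if a<150 or a>1500: continue
    p=cast(ci,c.reshape(-1,2),.03)[:,:2]
    (r)=cv2.minAreaRect(p.astype(np.float32)*1000)
    b=cv2.boxPoints(r); e=b[1]-b[0],b[2]-b[1]; e=max(e,key=np.linalg.norm)
    print(a,np.round(r[0],0),np.round(r[1],0),'yaw long',round(np.degrees(np.arctan2(e[1],e[0]))%180,1))
for n in ('wrist',):
    ci=env.camera_info(n); o=env.observe(); R=o['tool_rot']; p=o['position']
    print(proj(ci,[p]), R.T@(ci['eye']-p)); print(R.T@ci['rotation'])
E
```

```text
324.5 [412. 191.] [91. 47.] yaw long 39.3
330.0 [ 427. -212.] [88. 49.] yaw long 7.6
331.5 [604. -36.] [47. 94.] yaw long 153.8
[[254.23469317 254.50093649]] [-1.43975290e-01  1.37247218e-05 -7.13636178e-02]
[[-2.09009649e-05 -2.81296829e-01  9.59620807e-01]
 [ 9.99999937e-01 -3.45500340e-04 -7.94972202e-05]
 [ 3.53911631e-04  9.59620745e-01  2.81296819e-01]]
```

>>> play_rows --travel '[[1.5,-2.5,1.2],[2.3,-3.9,1.2],[2.3,-4,1.2],[2.3,-4,1.2],[2.3,-4,1.2],[2.3,-4,1.2],[2.3,-4,1.2],[2.3,-4,1.2],[2.3,-4,1.2],[2.3,-4,1.2],[2.3,-4,1.2],[2.3,-4,1.2]]' --rotation '[[0,0,0.036],[0,0,0.036],[0,0,0.036],[0,0,0.036],[0,0,0.036],[0,0,0.036],[0,0,0.036],[0,0,0.036],[0,0,0.036],[0,0,0.036],[0,0,0.036],[0,0,0.036]]' --claw '[8.54,8.54,8.54,8.54,8.54,8.54,8.54,8.54,8.54,8.54,8.54,8.54]'

```text
time_s: 1.15
position: [0.4569, 0.0869, 0.3565]
tool_rot: [[-0.006, -0.043, 0.999], [-0.008, 0.999, 0.043], [-1.0, -0.008, -0.006]]
ft_force: [0.3, 0.2, 0.1]
grip_width: 0.0857
```

>>> play_rows --travel '[[1.5,-2.5,1],[1.5,-3,0.8],[0.5,-2,0.3],[0,0,0]]' --rotation '[[0,0,-0.02],[0,0,-0.02],[0,0,0],[0,0,0]]' --claw '[8.54,8.54,8.54,8.54]'

```text
time_s: 1.48
position: [0.4957, 0.0015, 0.3784]
tool_rot: [[-0.006, 0.005, 1.0], [-0.009, 1.0, -0.005], [-1.0, -0.009, -0.006]]
ft_force: [0.4, -0.1, -0.8]
grip_width: 0.0855
```

```bash
cat > snap.py <<'E'
import sys,pickle
from rig import env
from h import *
n=sys.argv[1]
o=env.observe(); ci=env.camera_info('wrist'); im=env.get_image('wrist')
print(o['time_s'],o['position'].round(4),o['tool_rot'].round(3).tolist(),o['ft_force'].round(1),o['q'].round(1),o['grip_width'])
pickle.dump((o,ci,im),open(f'pics/{n}.pkl','wb'))
cv2.imwrite(f'pics/{n}.png',cv2.resize(im[:,:,::-1],(800,600),interpolation=cv2.INTER_CUBIC))
E
python3 snap.py surv
```

```text
1.4833 [0.4957 0.0015 0.3784] [[-0.006, 0.005, 1.0], [-0.009, 1.0, -0.005], [-1.0, -0.009, -0.006]] [ 0.4 -0.1 -0.8] [ -13.2   12.7   63.8   -0.6  103.7 -103.1] 0.08551651988768766
```

View pics/surv.png

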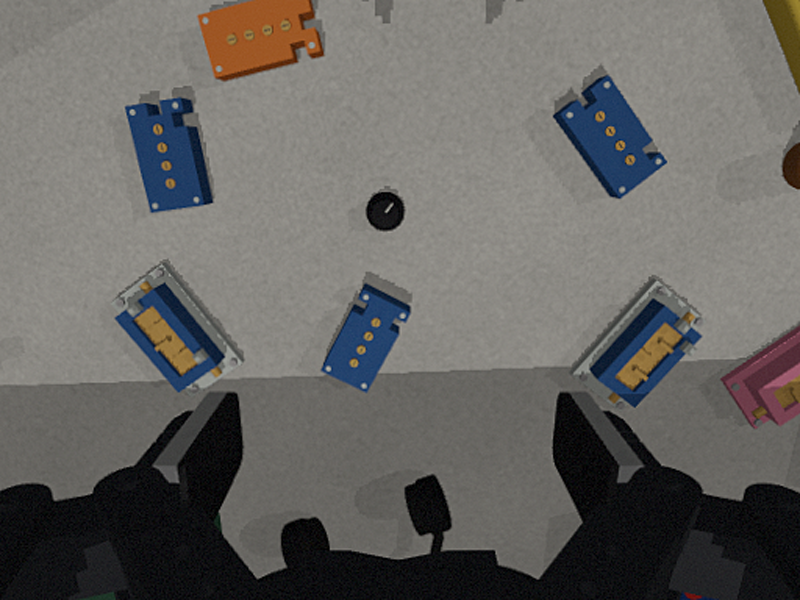

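```bash
python3 - <<'E'
import pickle,cv2,numpy as np
o,ci,im=pickle.load(open('pics/surv.pkl','rb'))
def cr(x,y,s=38): # 800-scale centre
    x,y=int(x*.64),int(y*.64); c=im[max(0,y-s):y+s,max(0,x-s):x+s,::-1]; return cv2.resize(c,(266,266),interpolation=cv2.INTER_CUBIC)
t=np.vstack([np.hstack([cr(608,137),cr(165,155),cr(367,335)]),np.hstack([cr(640,345),cr(180,330),cr(262,60)])])
cv2.imwrite('pics/z1.png',t)
E
```

```text
(no output)
```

View pics/z1.png

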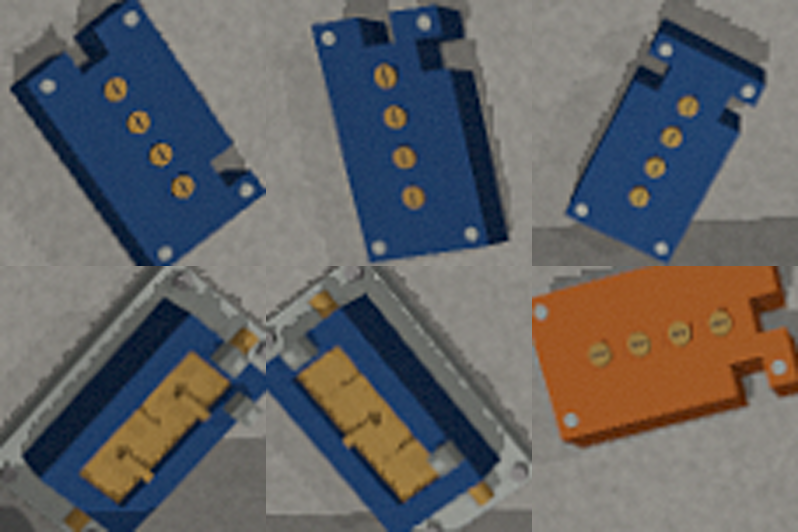

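Tiles from the survey picture (800x600 pixels) give these matches:
- **(608,137):** end notch plus a +y notch at x=+30, so it is cap A.
- **(165,155):** end notch plus a +y notch near the -x end, so it is cap B.
- **(367,335):** two opposite notches, so it is C, the odd one.
- **Right seat (645,350):** side tab near the end tab, so it is seat B.
- **Left seat (175,335):** side tab far from the end tab, so it is seat A.
- **Orange (262,40) and pink (770,380):** look-alikes, left alone.

Next come the coarse poses.

```bash
cat > det.py <<'E'
from h import *
import pickle
def rects(o,ci,im,ztop,vmin=None,amin=600):
    h=cv2.cvtColor(cv2.GaussianBlur(im,(3,3),0),cv2.COLOR_RGB2HSV)
    m=cv2.inRange(h,(100,110,20),(125,255,255))
    out=[]
    n,l,st,_=cv2.connectedComponentsWithStats(m)
    for k in range(1,n):
        if st[k,4]<amin: continue
        v=h[:,:,2][l==k]
        t,_=cv2.threshold(v.reshape(-1,1),0,255,cv2.THRESH_OTSU)
        t=vmin or t
        mm=((l==k)&(h[:,:,2]>t)).astype(np.uint8)
        c=max(cv2.findContours(mm,cv2.RETR_EXTERNAL,cv2.CHAIN_APPROX_NONE)[0],key=cv2.contourArea)
        p=cast(ci,c.reshape(-1,2),ztop)[:,:2]
        r=cv2.minAreaRect((p*1000).astype(np.float32)); b=cv2.boxPoints(r)
        e=max((b[1]-b[0],b[2]-b[1]),key=np.linalg.norm)
        out.append((c.reshape(-1,2).mean(0).round(),t,np.round(r[0],1),np.round(sorted(r[1]),1),round(np.degrees(np.arctan2(e[1],e[0]))%180,1)))
    return out
E
python3 - <<'E'
from det import *
d=pickle.load(open('pics/surv.pkl','rb'))
for z in (.026,.036):
    print(z); [print(*r) for r in rects(*d,z)]
E
```

```text
0.026
[393.  87.] 78.0 [413.4 192.5] [51.5 95.5] 39.4
[105.  96.] 77.0 [ 427.  -213.7] [51.4 94.9] 7.5
[105. 227.] 79.0 [ 606.8 -235.3] [52.5 96.7] 35.2
[235. 215.] 85.0 [606.8 -35.5] [51.3 95.1] 152.4
[411. 231.] 75.0 [624.4 250.2] [52.7 97.1] 142.8
0.036
[393.  87.] 78.0 [413.7 188.7] [50.5 93.6] 39.4
[105.  96.] 77.0 [ 427.  -209.3] [50.4 93. ] 7.5
[105. 227.] 79.0 [ 603.2 -230.5] [51.4 94.8] 35.2
[235. 215.] 85.0 [603.1 -34.7] [50.2 93.1] 152.4
[411. 231.] 75.0 [620.4 245.2] [51.6 95.2] 142.8
```

```bash
cat > go.py <<'E'
import sys
from rig import env
import numpy as np
from scipy.spatial.transform import Rotation as Ro
x,y,z,th=map(float,sys.argv[1:5]); o=env.observe()
t=np.radians(th); R=np.array([[0,np.cos(t),np.sin(t)],[0,np.sin(t),-np.cos(t)],[-1,0,0]])
d=(np.array([x,y,z])-o['position'])*100
w=(Ro.from_matrix(R)*Ro.from_matrix(o['tool_rot']).inv()).as_rotvec()
print('t',round(o['time_s'],2),'d cm',d.round(2),'norm',np.linalg.norm(d).round(2),'rot',w.round(4),'rows',max(np.linalg.norm(d)/4.0,np.linalg.norm(w)/.12).round(1),'F',o['ft_force'].round(1),'w',round(o['grip_width'],4))
E
python3 go.py .620 .245 .186 52.8
```

```text
t 1.53 d cm [ 12.47  24.22 -19.22] norm 33.34 rot [ 0.0062 -0.009  -0.6451] rows 8.3 F [ 0.4 -0.5 -0.6] w 0.0856
```

>>> play_rows --travel '[[1.4,2.6,-2.0],[1.4,2.7,-2.1],[1.4,2.7,-2.1],[1.4,2.7,-2.1],[1.4,2.7,-2.1],[1.4,2.7,-2.1],[1.4,2.7,-2.1],[1.4,2.7,-2.1],[1.4,2.7,-2.1],[0.7,1.0,-1.0]]' --rotation '[[0.006,-0.009,-0.07],[0,0,-0.07],[0,0,-0.07],[0,0,-0.07],[0,0,-0.07],[0,0,-0.07],[0,0,-0.07],[0,0,-0.07],[0,0,-0.07],[0,0,-0.04]]' --claw '[8.54,8.54,8.54,8.54,8.54,8.54,8.54,8.54,8.54,8.54]'

```text
time_s: 2.37
position: [0.6235, 0.276, 0.1721]
tool_rot: [[0.001, 0.646, 0.763], [-0.008, 0.763, -0.646], [-1.0, -0.006, 0.006]]
ft_force: [0.7, -0.2, 0.4]
grip_width: 0.0855
```

```bash
python3 go.py .620 .245 .186 52.8
```

```text
t 2.37 d cm [-0.35 -3.1   1.39] norm 3.42 rot [0.0085 0.0012 0.0532] rows 0.9 F [ 0.7 -0.2  0.4] w 0.0855
```

>>> play_rows --travel '[[-0.3,-2.2,1.0],[0,-0.9,0.4],[0,0,0]]' --rotation '[[0.008,0.001,0.05],[0,0,0],[0,0,0]]' --claw '[8.54,8.54,8.54]'

```text
time_s: 2.62
position: [0.6167, 0.252, 0.1797]
tool_rot: [[-0.011, 0.602, 0.799], [-0.001, 0.799, -0.602], [-1.0, -0.007, -0.008]]
ft_force: [-0.0, 0.0, 0.0]
grip_width: 0.0854
```

```bash
python3 snap.py sb; python3 - <<'E'
from det import *
d=pickle.load(open('pics/sb.pkl','rb'))
[print(*r) for r in rects(*d,.036)]
E
```

```text
2.6167 [0.6167 0.252  0.1797] [[-0.011, 0.602, 0.799], [-0.001, 0.799, -0.602], [-1.0, -0.007, -0.008]] [-0.  0.  0.] [ 12.   36.   58.    0.   86.6 -41. ] 0.08540411910382546
[46. 35.] 78.0 [420.3 196.4] [48.  87.6] 39.5
[247. 192.] 87.0 [619.9 244.9] [51.4 95. ] 143.1
[482. 297.] 69.0 [850.4 359.4] [24.  68.5] 89.8
[ 26. 302.] 75.0 [579.6 -10.5] [34.3 48.8] 62.2
```

View pics/sb.png

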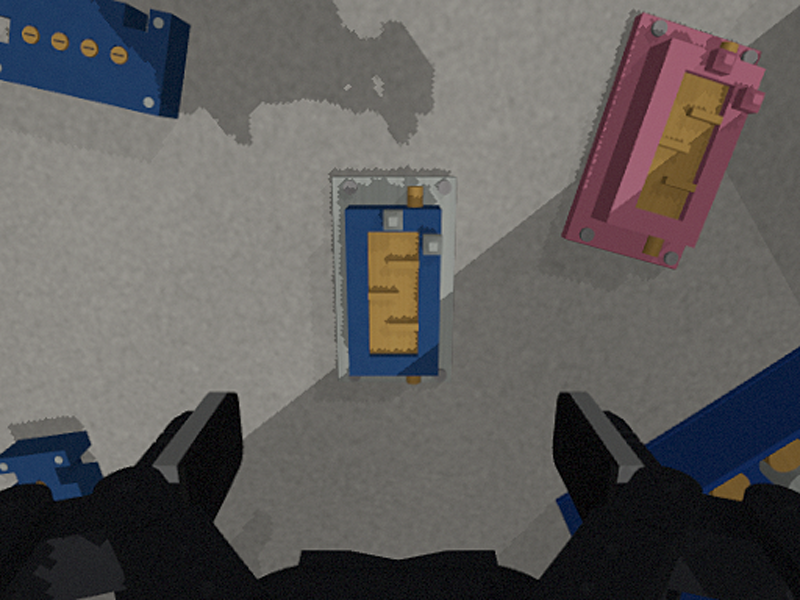

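```bash
cat > fine.py <<'E'
from det import *
def fine(d,ztop,near):
    o,ci,im=d
    h=cv2.cvtColor(cv2.GaussianBlur(im,(3,3),0),cv2.COLOR_RGB2HSV)
    m=cv2.inRange(h,(100,110,20),(125,255,255)); n,l,st,_=cv2.connectedComponentsWithStats(m)
    best=None
    for k in range(1,n):
        if st[k,4]<600: continue
        v=h[:,:,2][l==k]; t,_=cv2.threshold(v.reshape(-1,1),0,255,cv2.THRESH_OTSU)
        for tt in (t,t-8,t-15):
            mm=((l==k)&(h[:,:,2]>tt)).astype(np.uint8)
            c=max(cv2.findContours(mm,cv2.RETR_EXTERNAL,cv2.CHAIN_APPROX_NONE)[0],key=cv2.contourArea)
            p=cast(ci,c.reshape(-1,2),ztop)[:,:2]*1000
            r=cv2.minAreaRect(p.astype(np.float32)); 
            if np.linalg.norm(np.array(r[0])-near)>25: continue
            b=cv2.boxPoints(r); e=max((b[1]-b[0],b[2]-b[1]),key=np.linalg.norm); e=e/np.linalg.norm(e)
            if e[0]<0: e=-e
            f=np.array([-e[1],e[0]]); C=np.array(r[0]); L,W=max(r[1])/2,min(r[1])/2
            for it in range(3):
                q=np.c_[(p-C)@e,(p-C)@f]; s=[]
                for ax,lim,oth in ((0,L,W),(1,W,L)):
                    for sg in (1,-1):
                        k2=(abs(q[:,ax]-sg*lim)<1.6)&(abs(q[:,1-ax])<oth-4)
                        Q=q[k2]; a=np.polyfit(Q[:,1-ax],Q[:,ax],1); s.append((a,len(Q)))
                (ax1,n1),(ax2,n2),(ay1,n3),(ay2,n4)=s
                sl=(ay1[0]*n3+ay2[0]*n4)/(n3+n4)
                cx=(ax1[1]+ax2[1])/2; cy=(ay1[1]+ay2[1])/2
                C=C+e*cx+f*cy; L=(ax1[1]-ax2[1])/2; W=(ay1[1]-ay2[1])/2
                an=np.arctan2(e[1],e[0])+sl; e=np.array([np.cos(an),np.sin(an)]); f=np.array([-e[1],e[0]])
            print('thr',tt,'C',C.round(2),'yaw',np.degrees(an).round(2),'LW',round(2*L,1),round(2*W,1),'slopes deg',[round(float(np.degrees(x[0][0])),1) for x in s])
if __name__=='__main__':
    import sys
    fine(pickle.load(open(f'pics/{sys.argv[1]}.pkl','rb')),float(sys.argv[2]),np.array([float(sys.argv[3]),float(sys.argv[4])]))
E
python3 fine.py sb .036 620 245; python3 go.py .427 -.2135 .176 97.5
```

```text
thr 87.0 C [621.34 243.75] yaw -36.61 LW 91.0 50.5 slopes deg [-0.3, 16.2, 0.3, -0.2]
thr 79.0 C [620.05 244.71] yaw -36.64 LW 94.1 50.4 slopes deg [-0.7, 2.7, 0.2, -0.1]
thr 72.0 C [620.17 244.6 ] yaw -36.8 LW 94.1 50.4 slopes deg [-0.1, 3.1, -0.0, 0.0]
t 2.67 d cm [-18.97 -46.58  -0.39] norm 50.29 rot [ 0.005  -0.0091  0.7764] rows 12.6 F [0.4 0.8 0.5] w 0.0854
```

```bash
python3 - <<'E'
from det import *
o,ci,im=pickle.load(open('pics/sb.pkl','rb'))
C=np.array([.6201,.2447]);a=np.radians(-36.8);e=np.array([np.cos(a),np.sin(a)]);f=np.array([-e[1],e[0]])
def P(x,y,z): return np.r_[C+e*x/1000+f*y/1000,z]
sq=lambda cx,cy,r,z:[P(cx+i,cy+j,z) for i,j in((-r,-r),(r,-r),(r,r),(-r,r))]
big=cv2.resize(im[120:260,190:320,::-1],None,fx=4.4,fy=4.4,interpolation=cv2.INTER_CUBIC)
for pts in ([P(48,26,.036),P(48,-26,.036),P(-48,-26,.036),P(-48,26,.036)],sq(-43,0,5,.036),sq(-30,21,5,.036),sq(-43,0,3.5,.048),sq(-30,21,3.5,.048)):
    q=(proj(ci,pts)-[190,120]+.5)*4.4
    cv2.polylines(big,[q.round().astype(int)],True,(0,255,0),1)
cv2.imwrite('pics/sbo.png',big)
E
```

```text
(no output)
```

View pics/sbo.png

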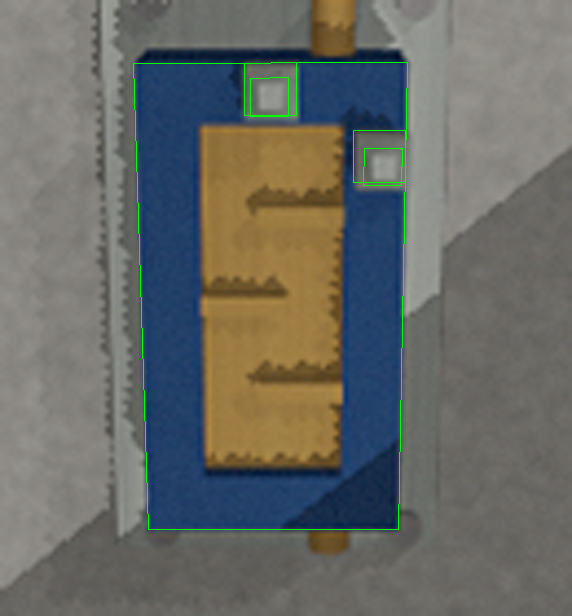

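>>> play_rows --travel '[[-1.5,-3.7,0],[-1.5,-3.7,0],[-1.5,-3.7,0],[-1.5,-3.7,0],[-1.5,-3.7,0],[-1.5,-3.7,0],[-1.5,-3.7,0],[-1.5,-3.7,0],[-1.5,-3.7,0],[-1.5,-3.7,0],[-1.5,-3.7,0],[-1.0,-2.5,0]]' --rotation '[[0.005,-0.009,0.065],[0,0,0.065],[0,0,0.065],[0,0,0.065],[0,0,0.065],[0,0,0.065],[0,0,0.065],[0,0,0.065],[0,0,0.065],[0,0,0.065],[0,0,0.06],[0,0,0.03]]' --claw '[8.54,8.54,8.54,8.54,8.54,8.54,8.54,8.54,8.54,8.54,8.54,8.54]'

```text
time_s: 3.67
position: [0.4303, -0.1856, 0.1858]
tool_rot: [[0.012, -0.129, 0.992], [0.004, 0.992, 0.129], [-1.0, 0.003, 0.012]]
ft_force: [1.2, 0.5, -0.9]
grip_width: 0.0855
```

```bash
python3 go.py .427 -.2135 .176 97.5
```

```text
t 3.67 d cm [-0.33 -2.79 -0.98] norm 2.98 rot [-0.0044  0.0119  0.0018] rows 0.7 F [ 1.2  0.5 -0.9] w 0.0855
```

>>> play_rows --travel '[[-0.2,-1.5,-0.6],[-0.1,-0.6,-0.3],[0,0,0],[0,0,0]]' --rotation '[[-0.004,0.012,0.002],[0,0,0],[0,0,0],[0,0,0]]' --claw '[8.54,8.54,8.54,8.54]'

```text
time_s: 4.0
position: [0.4255, -0.2111, 0.1788]
tool_rot: [[0.004, -0.122, 0.993], [-0.003, 0.993, 0.122], [-1.0, -0.004, 0.004]]
ft_force: [0.8, -0.3, -0.0]
grip_width: 0.0859
```

```bash
python3 snap.py cb; python3 fine.py cb .026 427 -213; python3 go.py .427 -.2135 .176 97.5
```

```text
4.0 [ 0.4255 -0.2111  0.1788] [[0.004, -0.122, 0.993], [-0.003, 0.993, 0.122], [-1.0, -0.004, 0.004]] [ 0.8 -0.3 -0. ] [ -40.7   17.1   91.1    0.    71.5 -137.7] 0.08589297534733502
thr 76.0 C [ 427.59 -213.68] yaw 7.45 LW 94.7 50.5 slopes deg [0.4, 0.4, -0.1, 0.1]
thr 68.0 C [ 427.56 -213.68] yaw 7.45 LW 94.7 50.5 slopes deg [0.4, 0.5, -0.1, 0.1]
thr 61.0 C [ 427.38 -213.71] yaw 7.45 LW 95.1 50.5 slopes deg [0.4, -1.0, -0.0, 0.0]
t 4.05 d cm [ 0.14 -0.28 -0.28] norm 0.42 rot [0.0032 0.0041 0.0082] rows 0.1 F [ 0.1  0.7 -0.3] w 0.0855
```

View pics/cb.png

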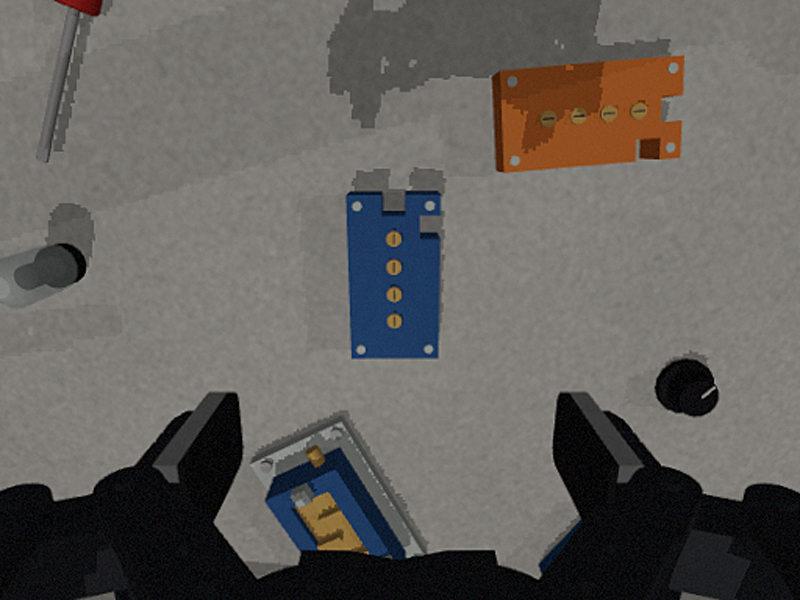

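>>> play_rows --travel '[[0.1,-0.2,-2.4],[0.1,-0.1,-2.8],[0,0,-2.8],[0,0,-2.8],[0,0,-2.4],[0,0,-1.0],[0,0,0]]' --rotation '[[0.003,0.004,0.007],[0,0,0],[0,0,0],[0,0,0],[0,0,0],[0,0,0],[0,0,0]]' --claw '[8.54,8.54,8.54,8.54,8.54,8.54,8.54]'

```text
time_s: 4.63
position: [0.4321, -0.2054, 0.0352]
tool_rot: [[0.01, -0.139, 0.99], [-0.005, 0.99, 0.139], [-1.0, -0.006, 0.009]]
ft_force: [1.1, -0.3, -0.4]
grip_width: 0.0851
```

```bash
python3 go.py .4275 -.2137 .001 97.45
```

```text
t 4.63 d cm [-0.46 -0.83 -3.42] norm 3.55 rot [ 0.0052  0.0095 -0.0092] rows 0.9 F [ 1.1 -0.3 -0.4] w 0.0851
```

>>> play_rows --travel '[[-0.3,-0.5,-0.3],[-0.1,-0.2,-0.3],[0,0,-0.3],[0,0,0]]' --rotation '[[0.005,0.009,-0.009],[0,0,0],[0,0,0],[0,0,0]]' --claw '[8.54,8.54,8.54,8.54]'

```text
time_s: 4.97
position: [0.4297, -0.2116, 0.0278]
tool_rot: [[0.003, -0.132, 0.991], [-0.002, 0.991, 0.132], [-1.0, -0.002, 0.002]]
ft_force: [-1.0, -0.7, 0.7]
grip_width: 0.0856
```

```bash
python3 go.py .4275 -.2137 .001 97.45
```

```text
t 4.97 d cm [-0.22 -0.21 -2.68] norm 2.7 rot [ 0.0017  0.0025 -0.0023] rows 0.7 F [-1.  -0.7  0.7] w 0.0856
```

>>> play_rows --travel '[[-0.2,-0.2,-0.8],[0,0,-0.8],[0,0,-0.8],[0,0,-0.2],[0,0,0]]' --rotation '[[0.002,0.002,-0.002],[0,0,0],[0,0,0],[0,0,0],[0,0,0]]' --claw '[8.54,8.54,8.54,8.54,8.54]'

```text
time_s: 5.38
position: [0.428, -0.2144, 0.0004]
tool_rot: [[0.003, -0.129, 0.992], [-0.002, 0.992, 0.129], [-1.0, -0.002, 0.003]]
ft_force: [0.4, -0.8, -0.2]
grip_width: 0.0853
```

```bash
python3 go.py .4275 -.2137 .001 97.45
```

```text
t 5.38 d cm [-0.05  0.07  0.06] norm 0.11 rot [0.0016 0.0029 0.0006] rows 0.0 F [ 0.4 -0.8 -0.2] w 0.0853
```

>>> play_rows --travel '[[-0.05,0.05,0],[0,0,0],[0,0,0],[0,0,0],[0,0,0],[0,0,0],[0,0,0],[0,0,0]]' --rotation '[[0.001,0.002,0],[0,0,0],[0,0,0],[0,0,0],[0,0,0],[0,0,0],[0,0,0],[0,0,0]]' --claw '[4.5,4.5,4.5,4.5,4.5,4.5,4.5,4.5]' --squeeze 50

```text
time_s: 6.05
position: [0.4273, -0.2136, 0.0004]
tool_rot: [[0.0, -0.129, 0.992], [0.0, 0.992, 0.129], [-1.0, -0.0, 0.0]]
ft_force: [0.4, 0.5, -2.0]
grip_width: 0.0513
```

```bash
python3 go.py .4275 -.2137 .001 97.45;python3 snap.py gb
```

```text
t 6.05 d cm [ 0.02 -0.01  0.06] norm 0.06 rot [-0.      0.0002  0.0005] rows 0.0 F [ 0.4  0.5 -2. ] w 0.0513
6.05 [ 4.273e-01 -2.136e-01  4.000e-04] [[0.0, -0.129, 0.992], [0.0, 0.992, 0.129], [-1.0, -0.0, 0.0]] [ 0.4  0.5 -2. ] [ -40.8   32.9  102.8    0.    44.3 -138.2] 0.05126584630919495
```

View pics/gb.png

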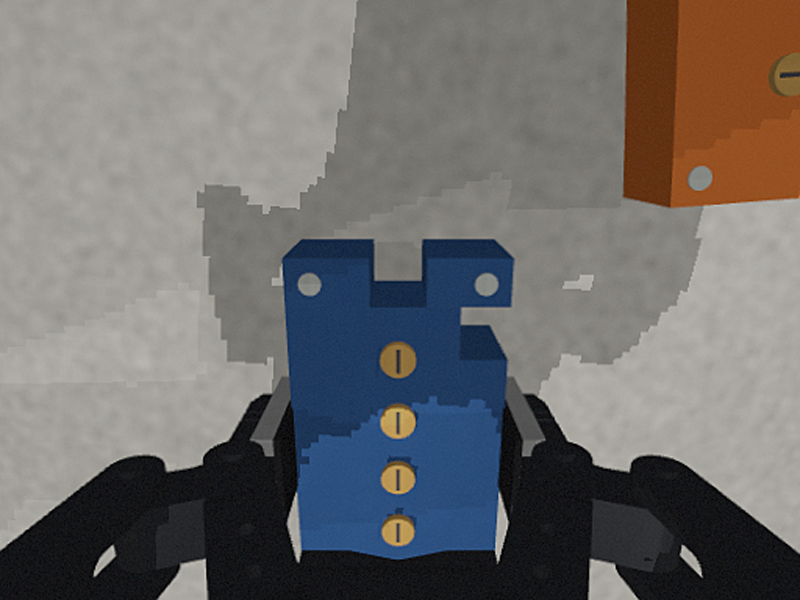

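>>> play_rows --travel '[[0,0,0.6],[0,0,1.5],[0,0,2.5],[0,0,2.5],[0,0,2.5],[0,0,1.5],[0,0,0]]' --rotation '[[0,0,0],[0,0,0],[0,0,0],[0,0,0],[0,0,0],[0,0,0],[0,0,0]]' --claw '[4.5,4.5,4.5,4.5,4.5,4.5,4.5]'

```text
time_s: 6.68
position: [0.4258, -0.2123, 0.1173]
tool_rot: [[-0.003, -0.129, 0.992], [0.003, 0.992, 0.129], [-1.0, 0.003, -0.002]]
ft_force: [1.0, -0.5, -1.9]
grip_width: 0.0509
```

```bash
python3 go.py .6201 .2447 .12 53.2;
```

```text
t 6.68 d cm [19.43 45.7   0.27] norm 49.66 rot [-0.0036 -0.0017 -0.7717] rows 12.4 F [ 1.  -0.5 -1.9] w 0.0509
```

>>> play_rows --travel '[[0.7,1.7,0],[1.2,2.8,0],[1.5,3.4,0],[1.5,3.4,0],[1.5,3.4,0],[1.5,3.4,0],[1.5,3.4,0],[1.5,3.4,0],[1.5,3.4,0],[1.5,3.4,0],[1.5,3.4,0],[1.4,3.4,0]]' --rotation '[[-0.003,-0.002,-0.03],[0,0,-0.05],[0,0,-0.06],[0,0,-0.06],[0,0,-0.06],[0,0,-0.06],[0,0,-0.06],[0,0,-0.06],[0,0,-0.06],[0,0,-0.06],[0,0,-0.06],[0,0,-0.06]]' --claw '[4.5,4.5,4.5,4.5,4.5,4.5,4.5,4.5,4.5,4.5,4.5,4.5]'

```text
time_s: 7.68
position: [0.593, 0.1861, 0.1089]
tool_rot: [[-0.013, 0.56, 0.829], [-0.0, 0.829, -0.56], [-1.0, -0.007, -0.01]]
ft_force: [0.6, -1.4, -2.5]
grip_width: 0.0512
```

```bash
python3 go.py .6201 .2447 .12 53.2;
```

```text
t 7.68 d cm [2.71 5.86 1.11] norm 6.56 rot [-0.     -0.0126 -0.0484] rows 1.6 F [ 0.6 -1.4 -2.5] w 0.0512
```

>>> play_rows --travel '[[1.0,2.0,0.8],[0.6,1.3,0.3],[0.2,0.4,0],[0,0,0],[0,0,0]]' --rotation '[[0,-0.012,-0.03],[0,0,0],[0,0,0],[0,0,0],[0,0,0]]' --claw '[4.5,4.5,4.5,4.5,4.5]'

```text
time_s: 8.1
position: [0.6099, 0.2319, 0.1127]
tool_rot: [[-0.009, 0.582, 0.813], [-0.0, 0.814, -0.582], [-1.0, -0.005, -0.007]]
ft_force: [-0.2, -0.6, -2.7]
grip_width: 0.0508
```

```bash
python3 go.py .6201 .2447 .07 53.2;
```

```text
t 8.1 d cm [ 1.02  1.28 -4.27] norm 4.58 rot [ 0.0001 -0.0087 -0.0216] rows 1.1 F [-0.2 -0.6 -2.7] w 0.0508
```

>>> play_rows --travel '[[0.8,1.0,-0.8],[0.2,0.3,-1.2],[0,0,-1.2],[0,0,-0.8],[0,0,0],[0,0,0]]' --rotation '[[0,-0.008,-0.02],[0,0,0],[0,0,0],[0,0,0],[0,0,0],[0,0,0]]' --claw '[4.5,4.5,4.5,4.5,4.5,4.5]'

```text
time_s: 8.6
position: [0.6179, 0.2383, 0.0675]
tool_rot: [[-0.007, 0.601, 0.799], [-0.003, 0.799, -0.601], [-1.0, -0.006, -0.004]]
ft_force: [0.2, 0.3, -2.3]
grip_width: 0.0508
```

```bash
python3 go.py .6201 .2447 .06 53.2;
```

```text
t 8.6 d cm [ 0.22  0.64 -0.75] norm 1.01 rot [ 0.0027 -0.0072  0.0028] rows 0.3 F [ 0.2  0.3 -2.3] w 0.0508
```

>>> play_rows --travel '[[0.2,0.6,-0.4],[0,0,-0.3],[0,0,0],[0,0,0]]' --rotation '[[0.003,-0.007,0.003],[0,0,0],[0,0,0],[0,0,0]]' --claw '[4.5,4.5,4.5,4.5]'

```text
time_s: 8.93
position: [0.6204, 0.2438, 0.0609]
tool_rot: [[0.002, 0.599, 0.801], [0.001, 0.801, -0.599], [-1.0, 0.002, 0.001]]
ft_force: [0.3, 0.0, -1.3]
grip_width: 0.0508
```

```bash
python3 go.py .6201 .2447 .055 53.2;python3 snap.py hb
```

```text
t 8.93 d cm [-0.03  0.09 -0.59] norm 0.6 rot [-0.0008  0.0018  0.0002] rows 0.1 F [ 0.3  0.  -1.3] w 0.0508
8.9333 [0.6204 0.2438 0.0609] [[0.002, 0.599, 0.801], [0.001, 0.801, -0.599], [-1.0, 0.002, 0.001]] [ 0.3  0.  -1.3] [ 11.3  41.8  67.3   0.   70.8 -41.9] 0.05078932687492634
```

View pics/hb.png

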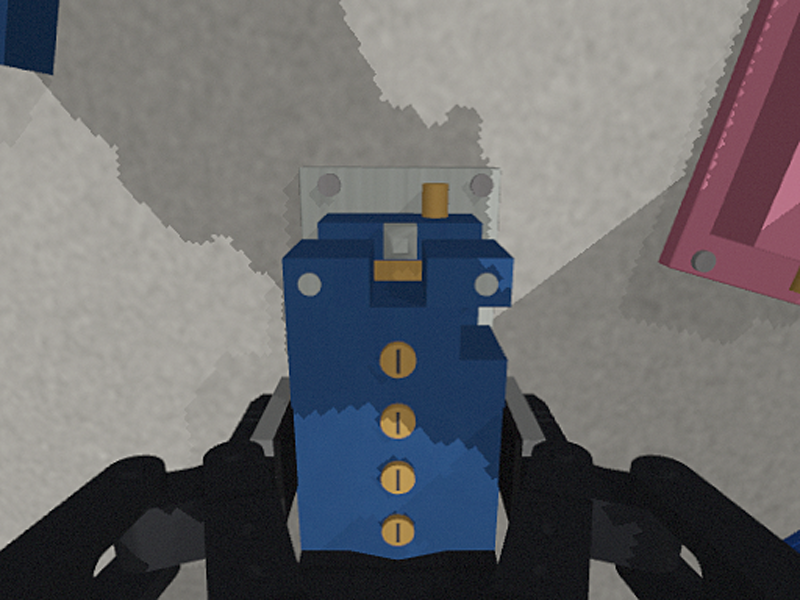

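The cap sits in the hand exactly as it did at the grasp. The end tab (col 401) lines up with the notch (374–424). I'll lower it gently now.

>>> play_rows --travel '[[0,0.1,-0.4],[0,0,-0.4],[0,0,0],[0,0,0]]' --rotation '[[-0.001,0.002,0],[0,0,0],[0,0,0],[0,0,0]]' --claw '[4.5,4.5,4.5,4.5]'

```text
time_s: 9.32
position: [0.6206, 0.2451, 0.0529]
tool_rot: [[0.001, 0.599, 0.801], [-0.0, 0.801, -0.599], [-1.0, 0.0, 0.001]]
ft_force: [0.1, 0.1, -2.2]
grip_width: 0.0513
```

```bash
python3 go.py .6201 .2447 .0364 53.2
```

```text
t 9.32 d cm [-0.05 -0.04 -1.65] norm 1.65 rot [ 0.0002  0.0008 -0.0002] rows 0.4 F [ 0.1  0.1 -2.2] w 0.0513
```

>>> play_rows --travel '[[-0.05,-0.04,-0.2],[0,0,-0.25],[0,0,-0.25],[0,0,0]]' --rotation '[[0,0.001,0],[0,0,0],[0,0,0],[0,0,0]]' --claw '[4.5,4.5,4.5,4.5]'

```text
time_s: 9.65
position: [0.6201, 0.2446, 0.0452]
tool_rot: [[-0.0, 0.599, 0.801], [-0.0, 0.801, -0.599], [-1.0, -0.0, -0.0]]
ft_force: [-0.3, -0.0, -2.2]
grip_width: 0.0516
```

```bash
python3 go.py .6201 .2447 .0364 53.2;python3 snap.py hb2
```

```text
t 9.65 d cm [ 0.    0.01 -0.88] norm 0.88 rot [ 0.0002 -0.0003 -0.0001] rows 0.2 F [-0.3 -0.  -2.2] w 0.0516
9.65 [0.6201 0.2446 0.0452] [[-0.0, 0.599, 0.801], [-0.0, 0.801, -0.599], [-1.0, -0.0, -0.0]] [-0.3 -0.  -2.2] [ 11.4  42.8  68.   -0.   69.1 -41.8] 0.05160497893906879
```

View pics/hb2.png

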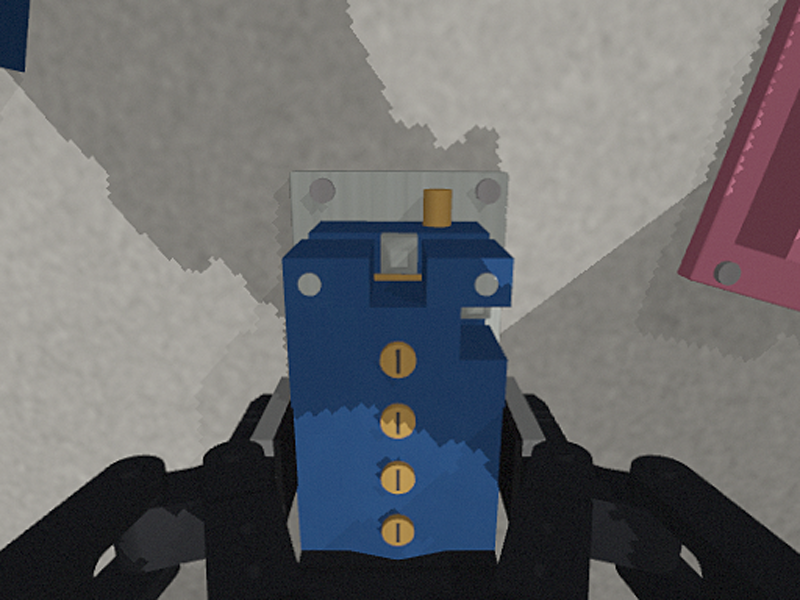

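Both tabs are entering their notches, with no contact force. Lowering continues.

>>> play_rows --travel '[[0,0,-0.2],[0,0,-0.2],[0,0,-0.2],[0,0,-0.1],[0,0,0]]' --rotation '[[0,0,0],[0,0,0],[0,0,0],[0,0,0],[0,0,0]]' --claw '[4.5,4.5,4.5,4.5,4.5]'

```text
time_s: 10.12
position: [0.6203, 0.2446, 0.0378]
tool_rot: [[0.0, 0.599, 0.801], [0.0, 0.801, -0.599], [-1.0, 0.0, 0.0]]
ft_force: [0.2, -0.2, -2.5]
grip_width: 0.0512
```

```bash
python3 go.py .6201 .2447 .0364 53.2
```

```text
t 10.12 d cm [-0.02  0.01 -0.14] norm 0.15 rot [-0.      0.0004 -0.0001] rows 0.0 F [ 0.2 -0.2 -2.5] w 0.0512
```

>>> play_rows --travel '[[0,0,-0.08],[0,0,-0.08],[0,0,0],[0,0,0]]' --rotation '[[0,0,0],[0,0,0],[0,0,0],[0,0,0]]' --claw '[4.5,4.5,4.5,4.5]'

```text
time_s: 10.45
position: [0.6204, 0.2447, 0.0365]
tool_rot: [[0.001, 0.599, 0.801], [0.0, 0.801, -0.599], [-1.0, 0.001, 0.001]]
ft_force: [0.5, -0.4, -1.8]
grip_width: 0.0514
```

```bash
python3 go.py .6201 .2447 .0364 53.2
```

```text
t 10.45 d cm [-0.03  0.   -0.01] norm 0.04 rot [-0.0001  0.0009 -0.0001] rows 0.0 F [ 0.5 -0.4 -1.8] w 0.0514
```

>>> play_rows --travel '[[0,0,-0.05],[0,0,0],[0,0,0]]' --rotation '[[0,0,0],[0,0,0],[0,0,0]]' --claw '[4.5,4.5,4.5]'

```text
time_s: 10.7
position: [0.6206, 0.2447, 0.0365]
tool_rot: [[0.002, 0.599, 0.801], [0.0, 0.801, -0.599], [-1.0, 0.001, 0.001]]
ft_force: [0.8, -0.2, -1.3]
grip_width: 0.0511
```

>>> play_rows --travel '[[0,0,-0.1],[0,0,-0.1],[0,0,0]]' --rotation '[[0,0,0],[0,0,0],[0,0,0]]' --claw '[4.5,4.5,4.5]'

```text
time_s: 10.95
position: [0.6206, 0.2447, 0.0367]
tool_rot: [[0.003, 0.599, 0.801], [0.0, 0.801, -0.599], [-1.0, 0.002, 0.002]]
ft_force: [-0.9, 0.2, -1.8]
grip_width: 0.0509
```

```bash
python3 snap.py hb3
```

```text
10.95 [0.6206 0.2447 0.0367] [[0.003, 0.599, 0.801], [0.0, 0.801, -0.599], [-1.0, 0.002, 0.002]] [-0.9  0.2 -1.8] [ 11.4  43.4  68.5  -0.   68.  -41.8] 0.05092719725286503
```

View pics/hb3.png

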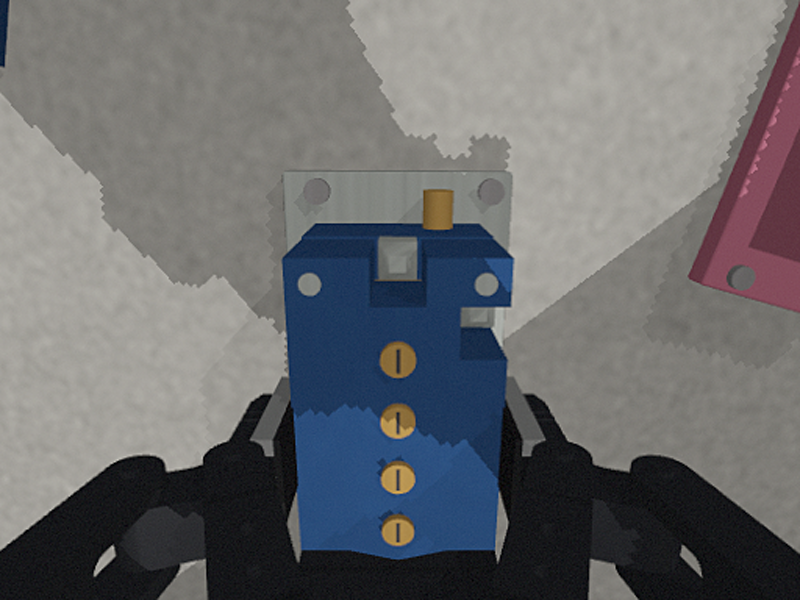

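>>> play_rows --travel '[[0,0,-0.2],[0,0,-0.2]]' --rotation '[[0,-0.002,0],[0,0,0]]' --claw '[4.5,4.5]'

```text
time_s: 11.17
position: [0.6209, 0.2447, 0.0364]
tool_rot: [[0.007, 0.599, 0.801], [-0.0, 0.801, -0.599], [-1.0, 0.004, 0.005]]
ft_force: [-7.3, -1.6, 18.7]
grip_width: 0.0514
```

>>> play_rows --travel '[[0,0,0],[0,0,0]]' --rotation '[[0,0.004,0],[0,0.002,0]]' --claw '[4.5,4.5]'

```text
time_s: 11.33
position: [0.6209, 0.2448, 0.0372]
tool_rot: [[0.002, 0.598, 0.801], [0.0, 0.801, -0.598], [-1.0, 0.001, 0.001]]
ft_force: [0.3, -1.1, -2.3]
grip_width: 0.0512
```

```bash
python3 go.py .6201 .2447 .0364 53.2
```

```text
t 11.33 d cm [-0.08 -0.01 -0.08] norm 0.12 rot [-0.      0.0017 -0.0007] rows 0.0 F [ 0.3 -1.1 -2.3] w 0.0512
```

>>> play_rows --travel '[[-0.05,0,-0.08],[0,0,-0.1],[0,0,-0.05],[0,0,0],[0,0,0],[0,0,0],[0,0,0],[0,0,0]]' --rotation '[[0,0.002,0],[0,0,0],[0,0,0],[0,0,0],[0,0,0],[0,0,0],[0,0,0],[0,0,0]]' --claw '[4.5,4.5,6.0,7.0,8.54,8.54,8.54,8.54]'

```text
time_s: 12.0
position: [0.621, 0.2448, 0.0348]
tool_rot: [[0.0, 0.599, 0.801], [0.0, 0.801, -0.599], [-1.0, 0.0, 0.0]]
ft_force: [-1.3, -0.1, -0.6]
grip_width: 0.0856
```

>>> play_rows --travel '[[0,0,0.8],[0,0,2.0],[0,0,3.0],[0,0,3.0],[0,0,3.0],[0,0,1.5],[0,0,0]]' --rotation '[[0,0,0],[0,0,0],[0,0,0],[0,0,0],[0,0,0],[0,0,0],[0,0,0]]' --claw '[8.54,8.54,8.54,8.54,8.54,8.54,8.54]'

```text
time_s: 12.58
position: [0.619, 0.2443, 0.1749]
tool_rot: [[-0.003, 0.599, 0.801], [-0.0, 0.801, -0.599], [-1.0, -0.002, -0.002]]
ft_force: [-0.6, -0.4, 0.4]
grip_width: 0.0851
```

```bash
python3 snap.py pb; python3 fine.py pb .062 620 245; python3 go.py .413 .190 .176 -50.6
```

```text
12.5833 [0.619  0.2443 0.1749] [[-0.003, 0.599, 0.801], [-0.0, 0.801, -0.599], [-1.0, -0.002, -0.002]] [-0.6 -0.4  0.4] [ 11.4  35.9  59.    0.   85.3 -41.9] 0.08513567312791426
thr 87.0 C [620.99 244.6 ] yaw -36.58 LW 94.8 50.7 slopes deg [0.2, 0.7, 0.2, -0.2]
thr 79.0 C [620.96 244.62] yaw -36.57 LW 94.9 50.7 slopes deg [0.2, 0.4, 0.2, -0.2]
t 12.63 d cm [-20.57  -5.43   0.25] norm 21.28 rot [-0.0033 -0.0034 -1.8121] rows 15.1 F [0.3 0.4 0.2] w 0.0857Traceback (most recent call last):
  File "fine.py", line 33, in <module>
    fine(pickle.load(open(f'pics/{sys.argv[1]}.pkl','rb')),float(sys.argv[2]),np.array([float(sys.argv[3]),float(sys.argv[4])]))
    ~~~~^^^^^^^^^^^^^^^^^^^^^^^^^^^^^^^^^^^^^^^^^^^^^^^^^^^^^^^^^^^^^^^^^^^^^^^^^^^^^^^^^^^^^^^^^^^^^^^^^^^^^^^^^^^^^^^^^^^^^^^^
  File "fine.py", line 24, in fine
    Q=q[k2]; a=np.polyfit(Q[:,1-ax],Q[:,ax],1); s.append((a,len(Q)))
               ~~~~~~~~~~^^^^^^^^^^^^^^^^^^^^^
    raise TypeError("expected non-empty vector for x")
TypeError: expected non-empty vector for x
```

View pics/pb.png

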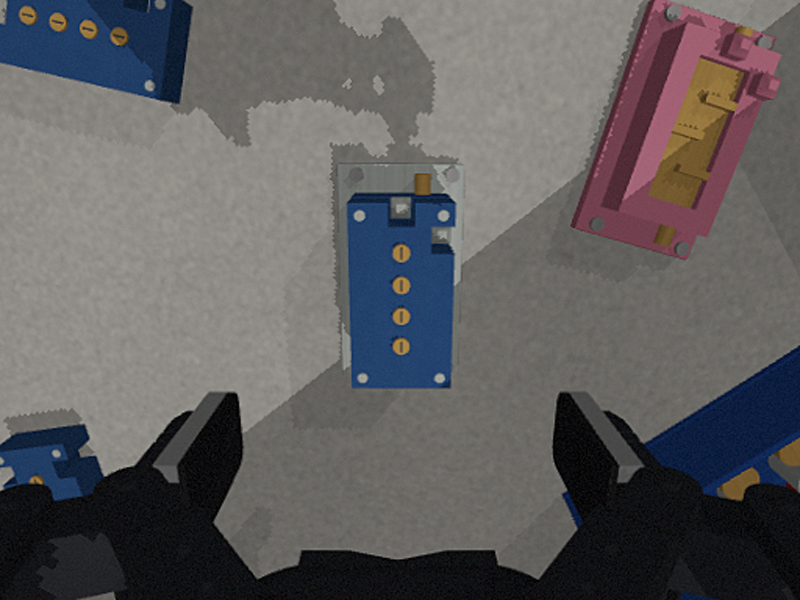

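B is home: its outline centre is (621.0,244.6) against the seat's (620.1,244.7), its size matches z=62 mm, and both tabs show in their notches. Next I'll view seat A.

>>> play_rows --travel '[[0,-1.5,0.1],[0,-2.8,0.1],[-0.1,-2.8,0.1],[-0.1,-2.8,0.1],[-0.1,-2.8,0.1],[-0.1,-2.8,0.1],[-0.2,-2.8,0.1],[-0.2,-2.8,0.1],[-0.2,-2.8,0.1],[-0.2,-2.8,0.1],[-0.2,-2.8,0.1],[-0.2,-2.8,0]]' --rotation '[[-0.003,-0.003,-0.08],[0,0,-0.11],[0,0,-0.11],[0,0,-0.11],[0,0,-0.11],[0,0,-0.11],[0,0,-0.11],[0,0,-0.11],[0,0,-0.11],[0,0,-0.11],[0,0,-0.11],[0,0,-0.11]]' --claw '[8.54,8.54,8.54,8.54,8.54,8.54,8.54,8.54,8.54,8.54,8.54,8.54]'

```text
time_s: 13.63
position: [0.5928, -0.0861, 0.1663]
tool_rot: [[-0.024, 0.916, -0.4], [0.018, -0.4, -0.917], [-1.0, -0.029, -0.006]]
ft_force: [0.5, 0.5, 1.1]
grip_width: 0.0852
```

```bash
python3 go.py .603 -.230 .186 -54.8
```

```text
t 13.63 d cm [  1.02 -14.39   1.97] norm 14.56 rot [-0.0239 -0.019  -0.5451] rows 4.5 F [0.5 0.5 1.1] w 0.0852
```

>>> play_rows --travel '[[0.3,-2.6,0.6],[0.2,-2.6,0.4],[0.2,-2.6,0.3],[0.2,-2.4,0.3],[0.1,-1.8,0.2],[0,-0.8,0],[0,0,0],[0,0,0]]' --rotation '[[-0.024,-0.019,-0.1],[0,0,-0.1],[0,0,-0.1],[0,0,-0.09],[0,0,-0.07],[0,0,-0.03],[0,0,0],[0,0,0]]' --claw '[8.54,8.54,8.54,8.54,8.54,8.54,8.54,8.54]'

```text
time_s: 14.3
position: [0.5971, -0.2243, 0.1716]
tool_rot: [[-0.023, 0.592, -0.806], [0.009, -0.806, -0.592], [-1.0, -0.021, 0.014]]
ft_force: [-0.1, 0.9, -0.9]
grip_width: 0.0856
```

```bash
python3 go.py .603 -.230 .186 -54.8
```

```text
t 14.3 d cm [ 0.59 -0.57  1.44] norm 1.66 rot [-0.0087 -0.023  -0.0192] rows 0.4 F [-0.1  0.9 -0.9] w 0.0856
```

>>> play_rows --travel '[[0.5,-0.5,1.0],[0.1,0,0.4],[0,0,0],[0,0,0]]' --rotation '[[-0.008,-0.022,-0.018],[0,0,0],[0,0,0],[0,0,0]]' --claw '[8.54,8.54,8.54,8.54]'

```text
time_s: 14.63
position: [0.6038, -0.2258, 0.1862]
tool_rot: [[-0.0, 0.582, -0.813], [0.002, -0.813, -0.582], [-1.0, -0.001, -0.001]]
ft_force: [-0.6, 0.2, -0.4]
grip_width: 0.0851
```

```bash
python3 snap.py sa; python3 fine.py sa .036 603 -230
```

```text
14.6333 [ 0.6038 -0.2258  0.1862] [[-0.0, 0.582, -0.813], [0.002, -0.813, -0.582], [-1.0, -0.001, -0.001]] [-0.6  0.2 -0.4] [-31.   33.2  62.2   0.1  84.6  23.4] 0.08513965668406381
thr 81.0 C [ 603.03 -229.65] yaw 34.36 LW 94.5 50.5 slopes deg [-0.3, 1.0, -0.0, 0.0]
thr 73.0 C [ 603.12 -229.59] yaw 34.36 LW 94.8 50.5 slopes deg [0.4, 0.9, -0.0, 0.0]
thr 66.0 C [ 603.21 -229.52] yaw 34.36 LW 95.2 50.5 slopes deg [-0.2, 0.6, -0.0, 0.0]
```

View pics/sa.png

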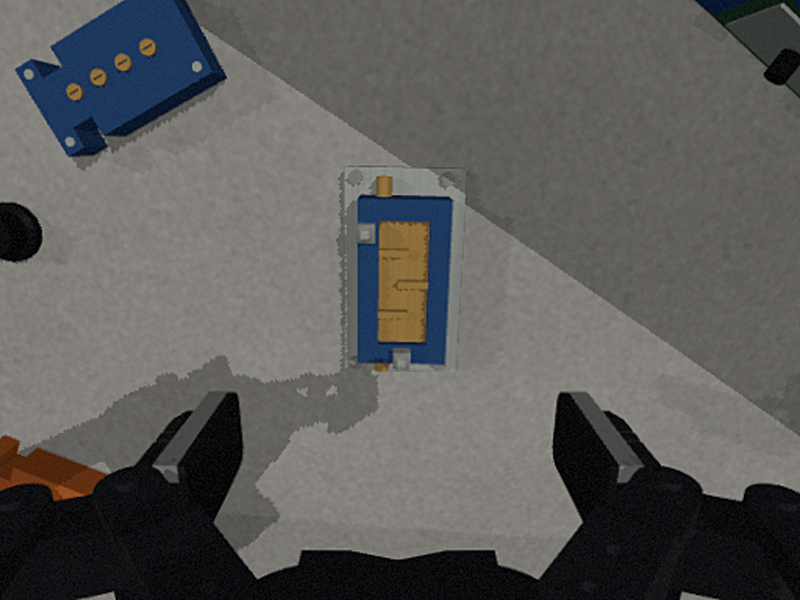

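```bash
python3 go.py .4135 .191 .176 -50.6
```

```text
t 14.68 d cm [-19.03  41.66  -1.02] norm 45.82 rot [-0.0016 -0.0002  0.0661] rows 11.5 F [0.1 0.3 0.8] w 0.0853
```

>>> play_rows --travel '[[-1.0,2.2,0],[-1.5,3.3,0],[-1.5,3.3,0],[-1.5,3.3,0],[-1.5,3.3,0],[-1.5,3.3,0],[-1.5,3.3,0],[-1.5,3.3,0],[-1.5,3.3,0],[-1.5,3.3,0],[-1.5,3.3,0],[-1.3,3.0,0]]' --rotation '[[0,0,0.005],[0,0,0.005],[0,0,0.005],[0,0,0.005],[0,0,0.005],[0,0,0.005],[0,0,0.005],[0,0,0.005],[0,0,0.005],[0,0,0.005],[0,0,0.005],[0,0,0.005]]' --claw '[8.54,8.54,8.54,8.54,8.54,8.54,8.54,8.54,8.54,8.54,8.54,8.54]'

```text
time_s: 15.68
position: [0.42, 0.1695, 0.1857]
tool_rot: [[0.004, 0.632, -0.775], [0.001, -0.775, -0.632], [-1.0, 0.002, -0.003]]
ft_force: [0.9, 0.6, 0.1]
grip_width: 0.0853
```

```bash
python3 go.py .4135 .191 .176 -50.6
```

```text
t 15.68 d cm [-0.65  2.15 -0.97] norm 2.45 rot [-0.0008  0.0037  0.0036] rows 0.6 F [0.9 0.6 0.1] w 0.0853
```

>>> play_rows --travel '[[-0.4,0.5,-0.6],[0,0.2,-0.3],[0,0,0],[0,0,0]]' --rotation '[[-0.001,0.004,0.003],[0,0,0],[0,0,0],[0,0,0]]' --claw '[8.54,8.54,8.54,8.54]'

```text
time_s: 16.02
position: [0.4126, 0.1816, 0.177]
tool_rot: [[0.0, 0.642, -0.767], [0.001, -0.767, -0.642], [-1.0, -0.0, -0.001]]
ft_force: [-0.6, -0.2, 1.0]
grip_width: 0.0854
```

```bash
python3 snap.py ca; python3 fine.py ca .026 413 191; python3 go.py .4135 .191 .176 -50.6
```

```text
16.0167 [0.4126 0.1816 0.177 ] [[0.0, 0.642, -0.767], [0.001, -0.767, -0.642], [-1.0, -0.0, -0.001]] [-0.6 -0.2  1. ] [ 8.6 15.  94.6  0.  70.4 58.7] 0.08540504061846933
thr 74.0 C [413.53 192.48] yaw 39.33 LW 94.5 50.5 slopes deg [-0.6, -0.6, -0.0, 0.0]
thr 66.0 C [413.73 192.64] yaw 39.33 LW 95.0 50.4 slopes deg [-1.1, -0.6, -0.0, 0.0]
thr 59.0 C [413.86 192.75] yaw 39.33 LW 95.4 50.4 slopes deg [-0.6, -0.6, -0.0, 0.0]
t 16.07 d cm [ 0.07  0.97 -0.1 ] norm 0.98 rot [-0.0006  0.0006 -0.0087] rows 0.2 F [-0.3  1.3 -0.3] w 0.0859
```

View pics/ca.png

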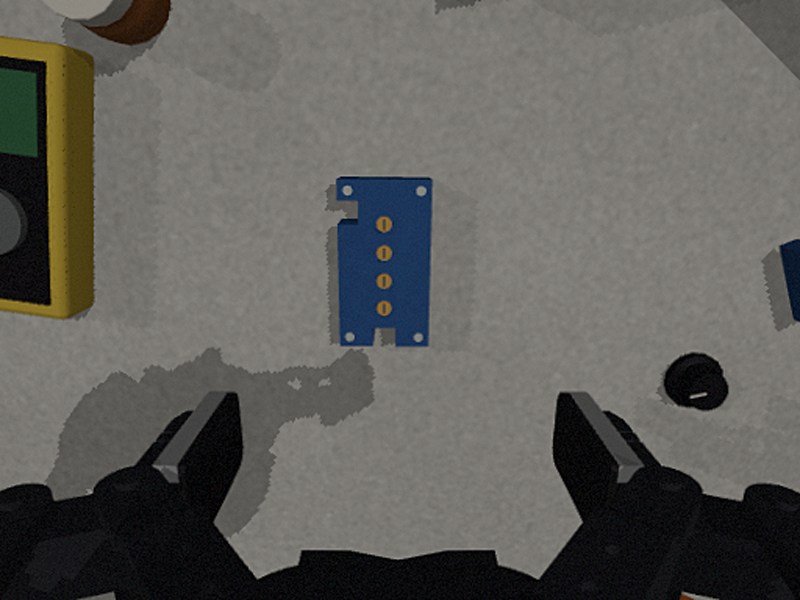

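>>> play_rows --travel '[[0.1,0.8,-1.5],[0,0.2,-2.4],[0,0,-2.4],[0,0,-2.4],[0,0,-2.2],[0,0,-1.0],[0,0,0],[0,0,0]]' --rotation '[[-0.001,0.001,-0.008],[0,0,0],[0,0,0],[0,0,0],[0,0,0],[0,0,0],[0,0,0],[0,0,0]]' --claw '[8.54,8.54,8.54,8.54,8.54,8.54,8.54,8.54]'

```text
time_s: 16.73
position: [0.4211, 0.184, 0.0548]
tool_rot: [[0.007, 0.624, -0.781], [-0.0, -0.781, -0.624], [-1.0, 0.005, -0.005]]
ft_force: [-0.7, -0.6, 0.7]
grip_width: 0.0852
```

```bash
python3 go.py .4136 .1925 .0005 -50.67
```

```text
t 16.73 d cm [-0.75  0.85 -5.43] norm 5.55 rot [0.0003 0.0073 0.0127] rows 1.4 F [-0.7 -0.6  0.7] w 0.0852
```

>>> play_rows --travel '[[-0.7,0.8,-0.5],[-0.1,0.1,-0.8],[0,0,-0.8],[0,0,-0.3],[0,0,0],[0,0,0]]' --rotation '[[0,0.007,0.012],[0,0,0],[0,0,0],[0,0,0],[0,0,0],[0,0,0]]' --claw '[8.54,8.54,8.54,8.54,8.54,8.54]'

```text
time_s: 17.23
position: [0.4145, 0.1932, 0.0309]
tool_rot: [[0.005, 0.633, -0.774], [0.0, -0.774, -0.633], [-1.0, 0.003, -0.004]]
ft_force: [-0.4, 0.5, -0.6]
grip_width: 0.0856
```

```bash
python3 go.py .4136 .1925 .0005 -50.67
```

```text
t 17.23 d cm [-0.09 -0.07 -3.04] norm 3.05 rot [-0.0005  0.005   0.0011] rows 0.8 F [-0.4  0.5 -0.6] w 0.0856
```

>>> play_rows --travel '[[-0.1,-0.1,-0.8],[0,0,-0.8],[0,0,-0.8],[0,0,-0.5],[0,0,0],[0,0,0]]' --rotation '[[0,0.005,0.001],[0,0,0],[0,0,0],[0,0,0],[0,0,0],[0,0,0]]' --claw '[8.54,8.54,8.54,8.54,8.54,8.54]'

```text
time_s: 17.73
position: [0.4137, 0.1921, -0.0011]
tool_rot: [[-0.0, 0.634, -0.774], [0.001, -0.774, -0.634], [-1.0, -0.0, -0.0]]
ft_force: [-0.6, 0.6, 0.0]
grip_width: 0.0854
```

```bash
python3 go.py .4136 .1925 .0005 -50.67
```

```text
t 17.73 d cm [-0.01  0.04  0.16] norm 0.17 rot [-0.0006 -0.      0.0001] rows 0.0 F [-0.6  0.6  0. ] w 0.0854
```

>>> play_rows --travel '[[0,0.04,0.16],[0,0,0],[0,0,0],[0,0,0],[0,0,0],[0,0,0],[0,0,0],[0,0,0],[0,0,0]]' --rotation '[[0,0,0],[0,0,0],[0,0,0],[0,0,0],[0,0,0],[0,0,0],[0,0,0],[0,0,0],[0,0,0]]' --claw '[8.54,4.5,4.5,4.5,4.5,4.5,4.5,4.5,4.5]' --squeeze 50

```text
time_s: 18.48
position: [0.4137, 0.1927, 0.0012]
tool_rot: [[0.001, 0.634, -0.774], [0.001, -0.774, -0.634], [-1.0, -0.0, -0.001]]
ft_force: [0.1, -0.6, -1.5]
grip_width: 0.0508
```

```bash
python3 go.py .4136 .1925 .0005 -50.67; python3 snap.py ga
```

```text
t 18.48 d cm [-0.01 -0.02 -0.07] norm 0.08 rot [-0.0009  0.0007  0.0001] rows 0.0 F [ 0.1 -0.6 -1.5] w 0.0508
18.4833 [0.4137 0.1927 0.0012] [[0.001, 0.634, -0.774], [0.001, -0.774, -0.634], [-1.0, -0.0, -0.001]] [ 0.1 -0.6 -1.5] [1.000e+01 3.160e+01 1.062e+02 1.000e-01 4.220e+01 6.070e+01] 0.050756874607431404
```

View pics/ga.png

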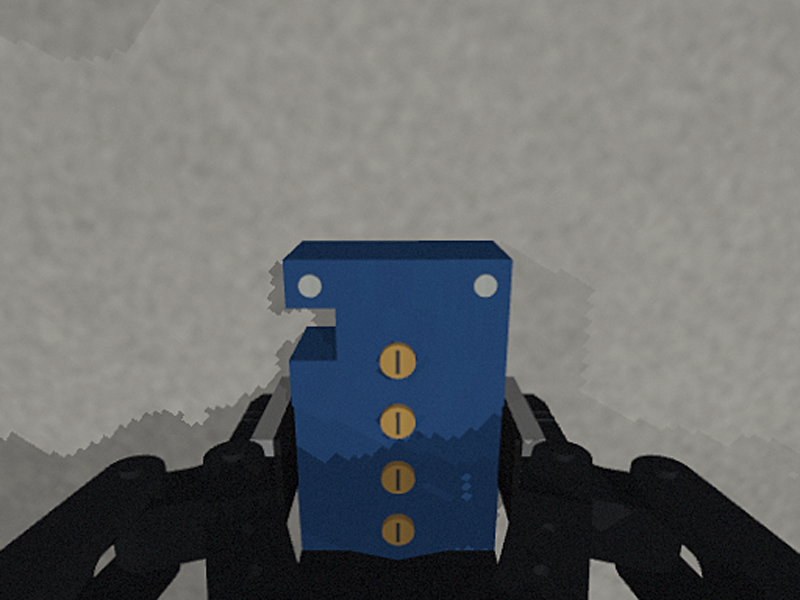

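Cap A is held squarely. Now I'll lift it.

>>> play_rows --travel '[[0,0,0.6],[0,0,1.5],[0,0,2.5],[0,0,2.5],[0,0,2.5],[0,0,1.5],[0,0,0]]' --rotation '[[0,0,0],[0,0,0],[0,0,0],[0,0,0],[0,0,0],[0,0,0],[0,0,0]]' --claw '[4.5,4.5,4.5,4.5,4.5,4.5,4.5]'

```text
time_s: 19.12
position: [0.411, 0.192, 0.1174]
tool_rot: [[-0.006, 0.634, -0.774], [-0.0, -0.774, -0.634], [-1.0, -0.003, 0.005]]
ft_force: [0.4, 1.0, -3.5]
grip_width: 0.0508
```

```bash
python3 go.py .6031 -.2295 .12 -55.64
```

```text
t 19.12 d cm [ 19.21 -42.15   0.26] norm 46.33 rot [ 0.0002 -0.0057 -0.0866] rows 11.6 F [ 0.4  1.  -3.5] w 0.0508
```

>>> play_rows --travel '[[0.7,-1.6,0.1],[1.2,-2.6,0.1],[1.5,-3.2,0.1],[1.5,-3.2,0.1],[1.5,-3.2,0.1],[1.5,-3.2,0.1],[1.5,-3.2,0.1],[1.5,-3.2,0.1],[1.5,-3.2,0.1],[1.5,-3.2,0.1],[1.5,-3.2,0.1],[1.2,-2.6,0.1]]' --rotation '[[0,-0.006,-0.007],[0,0,-0.007],[0,0,-0.007],[0,0,-0.007],[0,0,-0.007],[0,0,-0.007],[0,0,-0.007],[0,0,-0.007],[0,0,-0.007],[0,0,-0.007],[0,0,-0.007],[0,0,-0.007]]' --claw '[4.5,4.5,4.5,4.5,4.5,4.5,4.5,4.5,4.5,4.5,4.5,4.5]'

```text
time_s: 20.12
position: [0.573, -0.1762, 0.1193]
tool_rot: [[-0.016, 0.57, -0.822], [0.007, -0.822, -0.57], [-1.0, -0.015, 0.009]]
ft_force: [1.2, -0.8, -3.4]
grip_width: 0.0507
```

>>> play_rows --travel '[[0,0,0],[0,0,0]]' --rotation '[[0,0,0],[0,0,0]]' --claw '[4.5,4.5]'

```text
time_s: 20.28
position: [0.5738, -0.1821, 0.1159]
tool_rot: [[-0.018, 0.565, -0.825], [0.007, -0.825, -0.565], [-1.0, -0.016, 0.011]]
ft_force: [-1.0, 0.9, -2.6]
grip_width: 0.0511
```

```bash
python3 go.py .6031 -.2295 .07 -55.64
```

```text
t 20.28 d cm [ 2.93 -4.74 -4.59] norm 7.22 rot [-0.0071 -0.0178 -0.0008] rows 1.8 F [-1.   0.9 -2.6] w 0.0511
```

>>> play_rows --travel '[[0.8,-1.4,0],[1.1,-1.7,-0.6],[0.8,-1.3,-1.0],[0.2,-0.4,-1.0],[0,0,-0.8],[0,0,0],[0,0,0]]' --rotation '[[-0.007,-0.018,-0.001],[0,0,0],[0,0,0],[0,0,0],[0,0,0],[0,0,0],[0,0,0]]' --claw '[4.5,4.5,4.5,4.5,4.5,4.5,4.5]'

```text
time_s: 20.87
position: [0.6024, -0.2292, 0.0757]
tool_rot: [[-0.002, 0.568, -0.823], [0.003, -0.823, -0.568], [-1.0, -0.003, 0.0]]
ft_force: [-0.2, 0.3, -2.9]
grip_width: 0.0508
```

```bash
python3 go.py .6031 -.2295 .06 -55.64
```

```text
t 20.87 d cm [ 0.07 -0.03 -1.57] norm 1.57 rot [-0.0026 -0.0023 -0.0038] rows 0.4 F [-0.2  0.3 -2.9] w 0.0508
```

>>> play_rows --travel '[[0.07,0,-0.5],[0,0,-0.5],[0,0,-0.4],[0,0,0],[0,0,0]]' --rotation '[[-0.003,-0.002,-0.004],[0,0,0],[0,0,0],[0,0,0],[0,0,0]]' --claw '[4.5,4.5,4.5,4.5,4.5]'

```text
time_s: 21.28
position: [0.6028, -0.2267, 0.0616]
tool_rot: [[0.001, 0.566, -0.824], [-0.001, -0.824, -0.566], [-1.0, 0.001, -0.0]]
ft_force: [-0.6, 0.8, -4.0]
grip_width: 0.0512
```

```bash
python3 go.py .6031 -.2295 .0525 -55.64
```

```text
t 21.28 d cm [ 0.03 -0.28 -0.91] norm 0.96 rot [ 0.0008  0.0006 -0.0019] rows 0.2 F [-0.6  0.8 -4. ] w 0.0512
```

>>> play_rows --travel '[[0,-0.28,-0.3],[0,0,-0.3],[0,0,-0.1],[0,0,0],[0,0,0]]' --rotation '[[0,0,-0.002],[0,0,0],[0,0,0],[0,0,0],[0,0,0]]' --claw '[4.5,4.5,4.5,4.5,4.5]'

```text
time_s: 21.7
position: [0.603, -0.2299, 0.0545]
tool_rot: [[0.002, 0.564, -0.826], [-0.001, -0.826, -0.564], [-1.0, 0.002, -0.001]]
ft_force: [0.4, 0.4, -3.0]
grip_width: 0.0512
```

```bash
python3 go.py .6031 -.2295 .0452 -55.64; python3 snap.py ha
```

```text
t 21.7 d cm [ 0.01  0.04 -0.93] norm 0.93 rot [0.0014 0.0016 0.0003] rows 0.2 F [ 0.4  0.4 -3. ] w 0.0512
21.7 [ 0.603  -0.2299  0.0545] [[0.002, 0.564, -0.826], [-0.001, -0.826, -0.564], [-1.0, 0.002, -0.001]] [ 0.4  0.4 -3. ] [-31.4  40.4  71.7  -0.   67.8  24.3] 0.051230208701345314
```

View pics/ha.png

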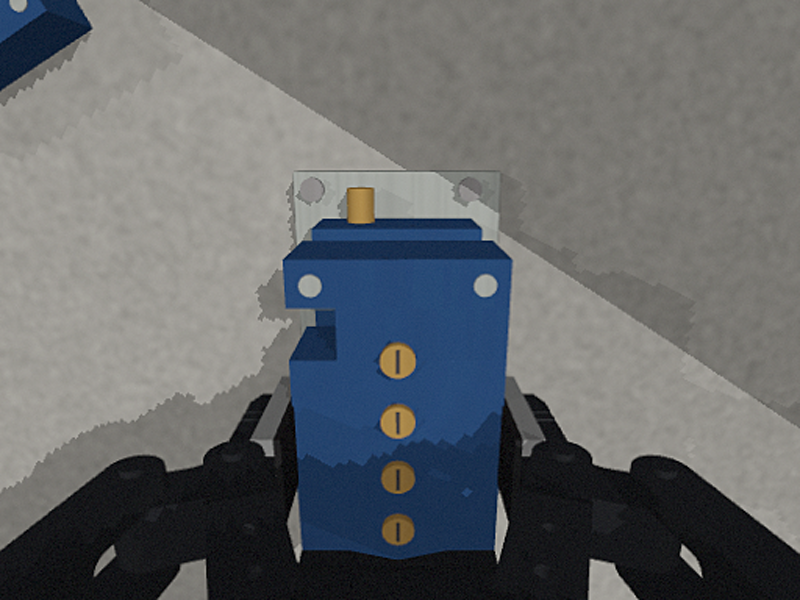

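>>> play_rows --travel '[[0,0.04,-0.25],[0,0,-0.25],[0,0,-0.2],[0,0,0],[0,0,0]]' --rotation '[[0.001,0.002,0],[0,0,0],[0,0,0],[0,0,0],[0,0,0]]' --claw '[4.5,4.5,4.5,4.5,4.5]'

```text
time_s: 22.17
position: [0.6031, -0.2295, 0.0469]
tool_rot: [[-0.0, 0.564, -0.826], [-0.001, -0.826, -0.564], [-1.0, 0.0, 0.001]]
ft_force: [1.1, 0.4, -3.0]
grip_width: 0.0511
```

```bash
python3 go.py .6031 -.2295 .0372 -55.64; python3 snap.py ha2
```

```text
t 22.17 d cm [ 0.    0.   -0.97] norm 0.97 rot [ 0.0005 -0.0003  0.0003] rows 0.2 F [ 1.1  0.4 -3. ] w 0.0511
22.1667 [ 0.6031 -0.2295  0.0469] [[-0.0, 0.564, -0.826], [-0.001, -0.826, -0.564], [-1.0, 0.0, 0.001]] [ 1.1  0.4 -3. ] [-31.3  40.9  72.1  -0.   67.   24.4] 0.05105456257825145
```

View pics/ha2.png

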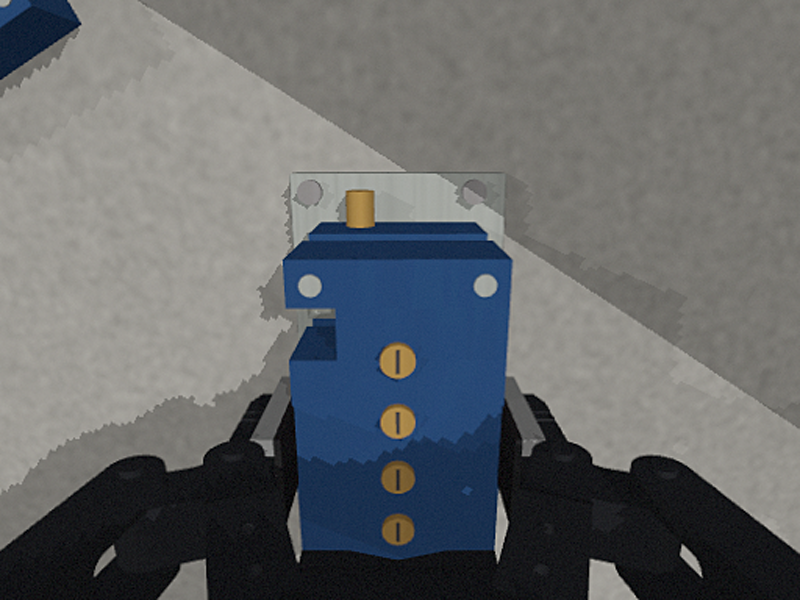

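The side tab shows in its notch at (320,313), and the force is only the cap's weight. Lowering further.

>>> play_rows --travel '[[0,0,-0.2],[0,0,-0.2],[0,0,-0.2],[0,0,-0.1],[0,0,0],[0,0,0]]' --rotation '[[0,0,0],[0,0,0],[0,0,0],[0,0,0],[0,0,0],[0,0,0]]' --claw '[4.5,4.5,4.5,4.5,4.5,4.5]'

```text
time_s: 22.72
position: [0.6031, -0.2295, 0.0392]
tool_rot: [[-0.0, 0.564, -0.826], [-0.001, -0.826, -0.564], [-1.0, 0.0, 0.0]]
ft_force: [0.7, -0.4, -2.7]
grip_width: 0.0512
```

```bash
python3 go.py .6031 -.2295 .0372 -55.64
```

```text
t 22.72 d cm [ 0.  -0.  -0.2] norm 0.2 rot [ 0.0005 -0.0003  0.0003] rows 0.0 F [ 0.7 -0.4 -2.7] w 0.0512
```

>>> play_rows --travel '[[0,0,-0.1],[0,0,-0.1],[0,0,-0.05],[0,0,0]]' --rotation '[[0,0,0],[0,0,0],[0,0,0],[0,0,0]]' --claw '[4.5,4.5,4.5,4.5]'

```text
time_s: 23.05
position: [0.6033, -0.2296, 0.0374]
tool_rot: [[0.001, 0.564, -0.826], [-0.001, -0.826, -0.564], [-1.0, 0.001, 0.0]]
ft_force: [0.3, 0.6, -3.4]
grip_width: 0.0512
```

>>> play_rows --travel '[[0,0,-0.12],[0,0,-0.12]]' --rotation '[[0,0,0],[0,0,0]]' --claw '[4.5,4.5]'

```text
time_s: 23.22
position: [0.6034, -0.2297, 0.0373]
tool_rot: [[0.001, 0.564, -0.826], [-0.002, -0.826, -0.564], [-1.0, 0.002, -0.0]]
ft_force: [-4.8, 2.6, 9.2]
grip_width: 0.0516
```

It touches at z=37.3 mm (home expected at about 37.2 mm) with 9 N. Releasing.

>>> play_rows --travel '[[0,0,-0.06],[0,0,-0.05],[0,0,0],[0,0,0],[0,0,0],[0,0,0],[0,0,0]]' --rotation '[[0,0,0],[0,0,0],[0,0,0],[0,0,0],[0,0,0],[0,0,0],[0,0,0]]' --claw '[4.5,6.0,7.0,8.54,8.54,8.54,8.54]'

```text
time_s: 23.8
position: [0.6044, -0.2303, 0.0373]
tool_rot: [[0.005, 0.564, -0.826], [-0.004, -0.826, -0.564], [-1.0, 0.006, -0.002]]
ft_force: [0.9, 0.7, 0.6]
grip_width: 0.0852
```

>>> play_rows --travel '[[0,0,0.8],[0,0,2.0],[0,0,3.0],[0,0,3.0],[0,0,3.0],[0,0,1.5],[0,0,0],[0,0,0]]' --rotation '[[0,0,0],[0,0,0],[0,0,0],[0,0,0],[0,0,0],[0,0,0],[0,0,0],[0,0,0]]' --claw '[8.54,8.54,8.54,8.54,8.54,8.54,8.54,8.54]'

```text
time_s: 24.47
position: [0.6029, -0.2294, 0.1786]
tool_rot: [[0.004, 0.564, -0.826], [-0.003, -0.826, -0.564], [-1.0, 0.005, -0.002]]
ft_force: [0.2, 0.2, -0.1]
grip_width: 0.0854
```

```bash
python3 snap.py pa; python3 fine.py pa .062 603 -230 2>&1 | head -3; python3 - <<'E'
from rig import env
import cv2
j=env.get_image('scene')[:,:,::-1]; cv2.imwrite('pics/sc_end.png',cv2.resize(j[130:295,170:420],None,fx=3.2,fy=3.2,interpolation=cv2.INTER_CUBIC))
E
```

```text
24.4667 [ 0.6029 -0.2294  0.1786] [[0.004, 0.564, -0.826], [-0.003, -0.826, -0.564], [-1.0, 0.005, -0.002]] [ 0.2  0.2 -0.1] [-31.3  33.5  63.1  -0.   83.2  24.3] 0.08536660404160892
thr 79.0 C [ 603.06 -229.93] yaw 34.4 LW 95.2 50.7 slopes deg [0.1, 0.3, -0.1, 0.1]
Traceback (most recent call last):
  File "fine.py", line 33, in <module>
```

View pics/pa.png

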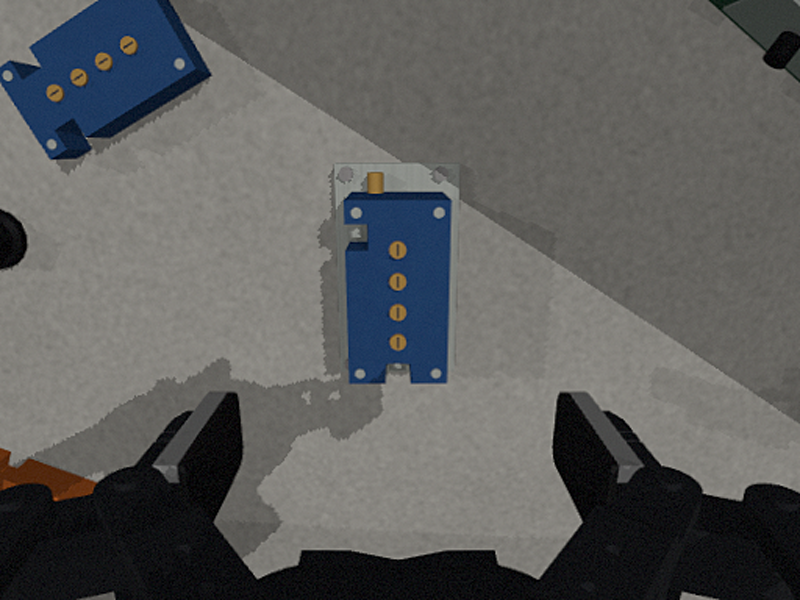

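View pics/sc_end.png

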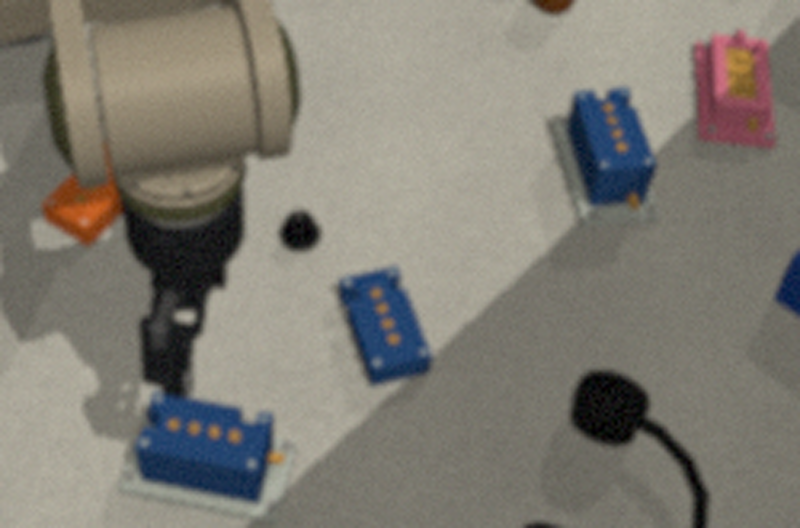

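A's outline centre is (603.1,-229.9), yaw 34.4°, against the seat's (603.1,-229.6), yaw 34.36°. Both tabs sit inside their notches. C, the knob and the look-alikes look unmoved where they show in these views, and the gripper is clear, so I'm handing in.

```bash
python3 -c "
from rig import env
print(env.close_job())"
```

```text
the job is handed in; nothing more can be done
None
```

Both filters are closed with their own upper halves, screws up, and the job was handed in at about 24.6 s. Caps were matched to seats by their notches and tabs. I placed B first, then A, lowering each until it made contact and then letting go.

| Check | B | A |
|---|---|---|
| Cap centre compared with seat centre | 0.9 mm off | 0.3 mm off |
| Yaw difference | 0.2° | under 0.1° |
| Tool height at contact (expected) | 36.4 mm (36.4) | 37.3 mm (37.2) |
| Force at contact | 19 N | 9 N |

- **Fit:** in the last close-ups both tabs sit inside their notches. The outline sizes match a cap lying fully down, so nothing suggests a tilt. The B offset is within the 1.5 mm play.
- **Release of B:** after first contact B had risen by 0.8 mm, so I lowered it again before letting go. I did not check the contact force that second time, but the close-up afterwards shows it home.
- **Failed check:** the outline script stopped with an error on some brightness settings (for both final pictures). The settings that ran gave the figures above.
- **Bystanders:** C, the knob, the orange and the pink look-alikes look unmoved in the final scene picture. It does not show all of the jar, meter, tube and screwdriver; I only steered clear of those.

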